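# Ready the collet unit for a collet change: pen on the rest, sprung cover held at its index

### The job

Get the collet unit ready for a collet change: first lay the vacuum pen flat on the tool rest, in the free place beside the brush, across both rails and with its tip pointing the same way as the brush's bristles, and let go of it. Then lift the unit's sprung cover (it has a bar in front) until the pointer on its side stands in the gap of the index clip on the arc rail, without swinging it far past, and finish holding it there: the spring shuts it if you let go, so the job ends with the gripper still holding it up. Leave the index clip, the brush and the standing loupe as they are.

Things in the scene. Friction and masses are not known exactly. Their poses are not given: they have to be found in the camera images.
- pen: vacuum pen, the white pen 143 mm long and 12 mm wide with a thin metal tip, lying loose on the worktop near the robot; 40 g. Origin on its underside, z up. Its flat-sided body (12 mm wide in x, 13 mm high) runs from y = -34 to y = +72 mm; the thin tip reaches on to y = -71 mm, i.e. the tip points along -y
- pen_grip (a point): middle of the pen's flat-sided body (pen y = +19 mm), 6.5 mm above its underside: its balance point, good to grip across the 12 mm width
- pen_tip (a point): the tip end of the vacuum pen (pen y = -71 mm)
- rest: fixed tool rest: grey base 70 x 116 x 5 mm, two aluminium rails (6 mm thick) at x = -28 and +28 mm, seats 20 mm up. Two places, at y = -40 (brush, bristles to +x) and y = +40 mm (free), each 24 mm wide between teeth 10 mm higher; tools lie along x. Origin under the base centre, on the worktop. A vice 50 mm high stands just in front: a pen centred over the rails clears it
- rest_lane (a point): centre of the free place of the rest, midway between the rails at seat height (20 mm above the worktop); axes as the rest's: a tool lies along x, tip towards +x. Under it, between the rails, is 15 mm of free depth for fingertips
- brush: black flat brush 22 x 121 x 9 mm lying loose in the other place of the rest, bristles at its -y end; leave it
- loupe: black upright loupe, 37 mm diameter, 40 mm high, loose, standing between the rest and the unit; leave it. Origin at the centre of its underside
- unit: fixed collet unit: grey box 110 x 110 mm, 55 mm high, with a white hinged cover; its front faces its own -x. Origin under the centre of the box, on the worktop. The hinge axis runs along its y at x = +55 mm, 58 mm up. On its +y side, 66 mm from the middle, stands an arc rail (radius 89 to 101 mm about the hinge, up to 87 mm above the hinge) with the index clip, pointer and prongs reaching out to 75 mm; nothing there is in the way of the bar
- cover (a joint): angle of the sprung cover, rad: 0 shut, growing as its front edge with the bar goes up; range 0 to 1.3. A spring shuts it: the push needed at the bar, square to the cover, grows from about 3 N shut to about 7 N at 0.8 rad
- cover_hinge (a point): point on the cover's hinge axis, in the middle of its width; x, y, z axes turn with the cover, y is the hinge axis
- cover_bar (a point): middle of the cover's lifting bar: round steel bar 12 mm in diameter, 64 mm long, parallel to the hinge and 160 mm from it, held on two arms (at 26 mm either side) 46 mm in front of the cover's front edge, 58 mm above the worktop when shut. Free all round between the arms; it may turn in a grip as the cover swings. From the hinge it lies along the cover's own -x
- cover_pointer (a point): tip of the dark pointer on the cover's +y side, 102 mm from the hinge axis
- index (a joint): angle of the index clip on the arc rail, rad, on the same scale as the cover: the pointer stands in the middle of the clip's gap when joint cover equals joint index. Between 0.42 and 0.75, stiff to move; leave it where it is
- index_mark (a point): where the pointer tip must come: middle of the 16 mm gap between the two prongs of the black index clip, 102 mm from the hinge axis; its z axis points along the arc, upward

How it is judged:
By the outcome, as a careful person would: the job done as asked, in the order asked, and still so for the second after the job is handed in, while the arm keeps its last pose, push and grip.
It also fails if it takes over 45 s, if anything falls off the work surface, if the arm or the gripper's body presses on something with over 40 N, if the wrist force passes 120 N, or if a joint passes its speed limit or range.

### The arm

A 6-joint arm with a two-finger parallel gripper is mounted at the origin on a cart in front of the work surface, level with it; the furniture and walls round the work are solid. World frame = base frame: x ahead of the robot, y to its left, z up, the work surface at z = 0. Lengths are in m, angles in rad, forces in N, time in s.
With the tool pointing down it reaches from about 0.35 to 0.775 m from the base axis. Payload 7.3 kg.
Tool frame: the origin (TCP) lies at the very end of the fingers, on their centre line; the grasp point (between the pads) lies 19 mm behind it; z points along the fingers, y is the direction in which the jaws open and shut (so a half turn about z gives the same grasp; the last joint's range is limited). The gripper opens to 92 mm and grips with 3 to 60 N. Pads are 19 mm wide; open, the fingers measure 130 mm over their backs; the gripper's body (75 mm by 190 mm) begins 47 mm behind the grasp point.
Start: joints at [1.199, 0.342, 1.524, -0, 1.275, -0.146], TCP at [0.118, 0.512, 0.227] pointing down, gripper open.
Joint ranges: [-2.53, 2.53], [-0.77, 2.02], [0.04, 2.7], [-1, 4.14], [0.28, 2.66], [-3.11, 3.11]. Speed limits (rad/s): [2.57, 2.57, 3.14, 3.14, 3.14, 3.14].

### API

Orientations are given as [roll, pitch, yaw] about the fixed x, y, z axes, in that order (R = Rz(yaw) Ry(pitch) Rx(roll)).
In Python, from cell import robot gives the robot as it stands.
- The arm moves only by the tool apply_moves, never from a script. Its argument "plan" is a list of rows, each an object of numbers: "tx", "ty", "tz": the shift along the tool's x, y, z in m; "yaw": the turn about the tool's z in rad; "grip": the opening, from -1 (shut) to 1 (fully open), so that 0 is half open. In form: [{"tx": .., "ty": .., "tz": .., "yaw": .., "grip": ..}, ...]. A call has 1 to 8 rows; each row is the pose to reach, as a shift and turn from the pose commanded when the call began, along the tool's axes at that moment; what a row does not reach only later rows make up. A row lasts 1/8 s, in which the tool goes at most 62.5 mm and 10.7 degrees, less where a joint would pass 70% of its speed; a pose out of reach is approached as far as the arm can. A call with a gripper value outside its range is refused whole. The fingers move at their own pace and stop on an object; "force" is the grip in N (left out, the last holds). Time passes only in rows, so rows that repeat a pose let the fingers close. It gives the time, the measured TCP pose, the force and the opening at its end, in the units of the state.
- robot.observe(): the state, without advancing time (a new reading comes with each control period).
- robot.read_camera(name): name is "side" or "top" or "wrist"; returns (picture, depth): 384x512x3 uint8, red, green, blue; 384x512 float32, m along the optical axis (not along the pixel's ray), 0 where there is no reading.
- robot.get_calibration(name): a dict with "camera_matrix" (3x3 intrinsics, pixels), "R" (3x3) and "t" (3): a world point X has camera coordinates R X + t. Camera axes: x right, y down, z forward; pixel columns grow to the right and rows downward; lengths in m; the calibration is good to about 2 mm. A picture is of the moment at which its call begins: read the wrist's pose just before it. get_calibration takes no time and is no camera call; for the wrist camera it gives the pose at the moment of the call.
- robot.hand_in(): hands the job in, once; it reports no verdict.
Trained networks look in the newest picture that a camera, given by its name, has taken for a name from the list of things; names that differ only in an ending like _2 or _b are one class to them, and where a whole thing is asked for, a point or a joint stands for the part that bears it (a point fixed in the world has none). Each returns a list of dicts, best first, with "confidence" (0 to 1); they miss things now and then, are a little off and sometimes report something else, mostly with a low value. They report only what shows in the picture. A call takes as long as a camera call.
- robot.outline_of(label, camera): "region" (384x512 bool, what is visible of it) and "pixel" ([row, column] in pixels, amid what is visible of it).
- robot.tip_of(label, camera): "pixel" ([row, column] in pixels: a listed point, or the origin of a listed thing).
The state is a dict: "time": time; "qpos": joint angles; "qvel": joint speeds; "joint_efforts": joint torques, N m; "tool_pos": TCP position; "tool_rot": TCP orientation; "contact_force": force on the tool from outside, world axes, zero at the start; "torque": the same for the moment, N m; "opening": finger opening in m.
Only numpy, scipy, OpenCV 4.12 (cv2) and the standard library are available. Lean on these libraries where they do the work, as an engineer would, in place of code of your own. Each camera call takes 0.05 s, during which the arm holds its last target.

## Working session

There is one attempt and no reset: what is moved stays moved. The work goes in short steps, Python scripts to look and compute and a tool call to move; the robot and the scene stay as the last step left them, time stands still between calls to the robot, and variables do not carry over. Pictures are saved under pics/ and viewed, and the job is handed in when it is done.

Besides the shell and the picture viewer there is one more tool, called after "Call:" as name(argument=value, ...) on one line, values as JSON. apply_moves: Moves the arm, as the interface text tells. Its arguments: {"type":"object","properties":{"plan":{"type":"array","items":{"type":"object","properties":{"tx":{"type":"number"},"ty":{"type":"number"},"tz":{"type":"number"},"yaw":{"type":"number"},"grip":{"type":"number"}}}},"force":{"type":"number"}},"required":["plan"]}

```bash
ls; mkdir -p pics; cat > h.py <<'E'
import numpy as np, cv2
from cell import robot
from scipy.spatial.transform import Rotation as Ro
def save(n,img): cv2.imwrite('pics/'+n+'.png',img[:,:,::-1])
def w(cam,px,d):
    c=robot.get_calibration(cam);K=np.array(c['camera_matrix']);R=np.array(c['R']);t=np.array(c['t'])
    r,cc=px; v=np.linalg.inv(K)@np.array([cc,r,1.0])*d
    return R.T@(v-t)
def ray(cam,px):
    c=robot.get_calibration(cam);K=np.array(c['camera_matrix']);R=np.array(c['R']);t=np.array(c['t'])
    o=-R.T@t; return o,R.T@(np.linalg.inv(K)@np.array([px[1],px[0],1.0]))
def atz(cam,px,z):
    o,d=ray(cam,px); return o+d*(z-o[2])/d[2]
def proj(cam,X):
    c=robot.get_calibration(cam);K=np.array(c['camera_matrix']);p=K@(np.array(c['R'])@np.array(X)+np.array(c['t']));return p[1]/p[2],p[0]/p[2]
E
python3 - <<'E'
from h import *
np.set_printoptions(precision=4,suppress=True)
s=robot.observe();print(s)
for c in ['side','top','wrist']:
    im,d=robot.read_camera(c);save(c+'0',im);np.save('d_'+c,d)
    for l in ['pen_grip','pen_tip','rest','rest_lane','brush','loupe','unit','cover_hinge','cover_bar','cover_pointer','index_mark']:
        try:
            for q in robot.tip_of(l,c)[:2]:
                p=q['pixel'];r,cc=int(round(p[0])),int(round(p[1]))
                dd=d[min(max(r,0),383),min(max(cc,0),511)]
                print(c,l,round(q['confidence'],2),np.array(p),dd,w(c,p,dd))
        except Exception as e: print(c,l,e)
print(robot.observe()['time'])
E
```

```text
pics
{'time': 0.0, 'qpos': array([ 1.199 ,  0.3427,  1.525 , -0.    ,  1.2754, -0.146 ]), 'qvel': array([-0.0003, -0.0001,  0.0004, -0.0006, -0.0001, -0.0011]), 'joint_efforts': array([  0.0015, -43.1238, -24.4223,   0.0719,   0.0559,  -0.0002]), 'tool_pos': array([0.1174, 0.5113, 0.226 ]), 'tool_rot': array([-3.1401, -0.0002,  2.9158]), 'contact_force': array([-0.3257,  0.544 ,  0.2152]), 'torque': array([-0.0075, -0.0298,  0.0188]), 'opening': 0.09217771734209941}
side pen_grip 0.8 [231.  312.2] 1.1205333 [0.3954 0.2793 0.0112]
side pen_tip 0.78 [207.9 289.4] 1.1831719 [0.4415 0.1967 0.0092]
side rest 0.69 [177.9 235.1] 1.2768426 [0.5746 0.0721 0.0069]
side rest 0.43 [230.3 310.4] 1.1260091 [0.3989 0.2743 0.0086]
side rest_lane 0.95 [185.2 234.1] 1.259989 [0.5773 0.0977 0.0036]
side brush 0.75 [163.  228.1] 1.2892224 [0.5923 0.0356 0.029 ]
side brush 0.75 [181.3 234.3] 1.2659521 [0.5767 0.0864 0.0073]
side loupe 0.55 [224.8 228.8] 1.1293321 [0.5881 0.2584 0.0197]
side unit 0.97 [281.4 234.7] 0.95380044 [0.5717 0.4572 0.0609]
side unit 0.15 [270.7 204. ] 1.0016581 [0.6363 0.4107 0.0
[... 561 characters left out ...]
7 301.5] 0.93115956 [0.588  0.1174 0.0036]
top brush 0.72 [172.3 167.5] 0.8724444 [0.5699 0.395  0.0598]
top brush 0.71 [162.  335.5] 0.90927523 [0.5901 0.0474 0.0261]
top loupe 0.8 [167.6 244.1] 0.89605224 [0.5802 0.2403 0.0377]
top unit 0.67 [171.3 169.2] 0.8696906 [0.5713 0.3909 0.0628]
top unit 0.67 [202.9 131. ] 0.80849355 [0.5031 0.4509 0.1159]
top cover_hinge 0.7 [164.2 338.6] 0.90469486 [0.5845 0.0418 0.03  ]
top cover_hinge 0.57 [141.  153.6] 0.94283515 [ 0.651   0.4393 -0.0012]
top cover_bar 0.71 [214.2 186.3] 0.8588966 [0.4836 0.3563 0.063 ]
top cover_pointer 0.62 [198.6 131.4] 0.80782455 [0.511  0.4497 0.1175]
top index_mark 0.65 [201.6 130.7] 0.8076425 [0.5054 0.4511 0.117 ]
1.8
```

View pics/side0.png

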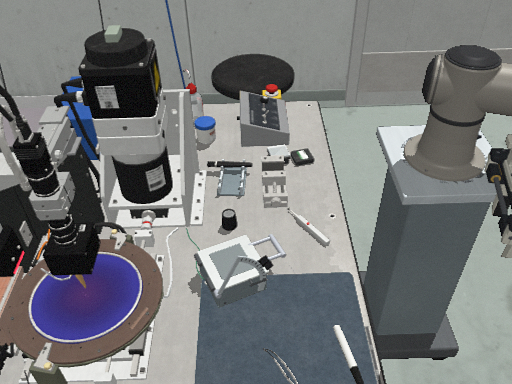

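View pics/top0.png

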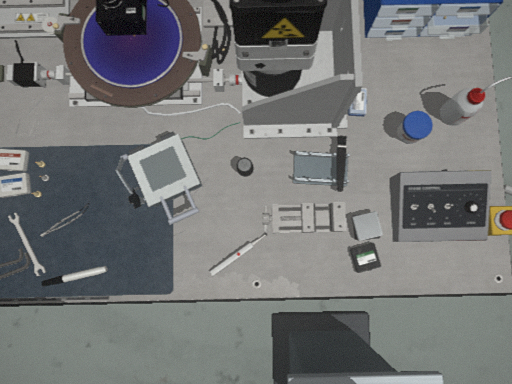

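View pics/wrist0.png

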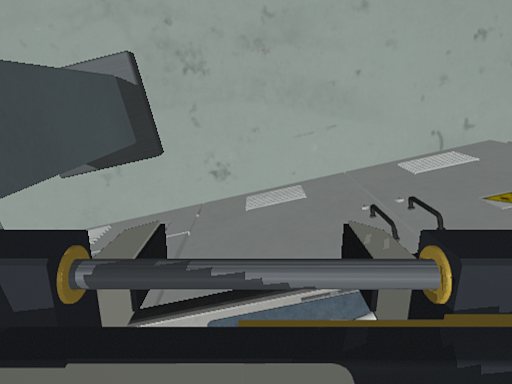

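```bash
python3 - <<'E'
import cv2,numpy as np
t=cv2.imread('pics/top0.png');s=cv2.imread('pics/side0.png')
a=cv2.resize(t[120:290,100:370],None,fx=2.9,fy=2.9,interpolation=3);cv2.imwrite('pics/ct.png',a)
b=cv2.resize(s[130:310,180:340],None,fx=3.3,fy=3.3,interpolation=3);cv2.imwrite('pics/cs.png',b)
E
```

```text
(no output)
```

View pics/ct.png

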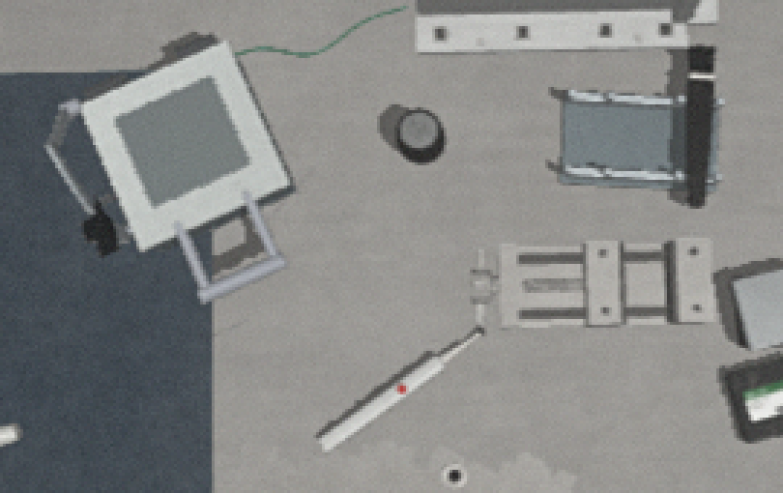

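View pics/cs.png

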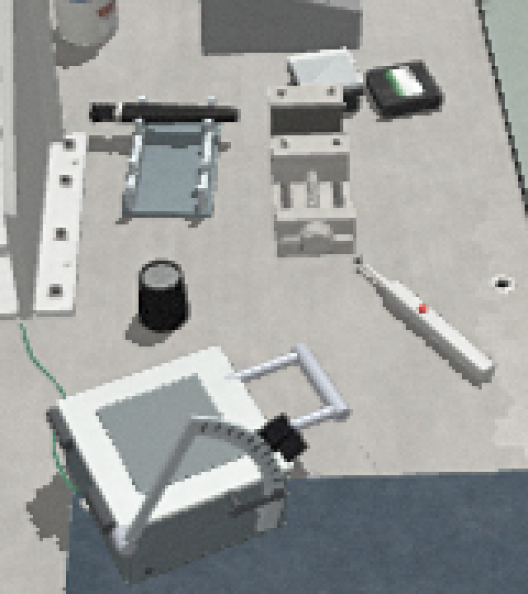

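```bash
python3 - <<'E'
from h import *
np.set_printoptions(precision=4,suppress=True)
def cloud(cam):
    d=np.load('d_'+cam+'.npy');c=robot.get_calibration(cam);K=np.array(c['camera_matrix']);R=np.array(c['R']);t=np.array(c['t'])
    v,u=np.mgrid[:384,:512];P=np.stack([(u-K[0,2])/K[0,0]*d,(v-K[1,2])/K[1,1]*d,d],-1)
    return (P-t)@R
for cam in ['top','side']:
    P=cloud(cam)
    pen=robot.outline_of('pen',cam)
    print(cam,[(q['confidence'],q['pixel'],q['region'].sum()) for q in pen][:3])
    o=pen[0]['region']; X=P[o]; print('z pct',np.percentile(X[:,2],[5,25,50,75,95]))
    tab=P[240:290,180:210] if cam=='top' else None
    if tab is not None: print('table z',np.median(tab[...,2]),tab[...,2].std())
    # min-area rect via plane z=.013 of mask
    rc=np.argwhere(o); G=np.array([atz(cam,p,0.013 if cam=='top' else .007) for p in rc])[:,:2]
    m=G.mean(0);u,s,vt=np.linalg.svd(G-m); a=vt[0]; a=a if a[0]>0 else -a
    pr=(G-m)@a; print('axis',a,'ang',np.arctan2(a[1],a[0]),'ends',m+a*pr.min(),m+a*pr.max(),pr.max()-pr.min())
    b=np.array([-a[1],a[0]]);q=(G-m)@b
    for lo in np.arange(pr.min(),pr.max(),.015):
        k=(pr>=lo)&(pr<lo+.015)
        if k.sum():print(round(lo,3),q[k].min().round(4),q[k].max().round(4),q[k].mean().round(4))
    # rest
    for l in ['rest','loupe','unit','brush','cover']:
        qs=robot.outline_of(l,cam)
        for qq in qs[:1]:
            X=P[qq['region']]; print(l,qq['confidence'],qq['pixel'],X.shape,np.percentile(X,[2,50,98],axis=0).tolist())
            np.save(f'm_{l}_{cam}',qq['region'])
E
```

```text
top [(0.79, [258.6, 233.9], np.int64(340))]
z pct [0.0007 0.0102 0.0117 0.0128 0.0141]
table z -0.0008760886579411364 0.07862805369264432
axis [ 0.5614 -0.8276] ang -0.9747685091800466 ends [0.363  0.3159] [0.4317 0.2145] 0.12251548694862223
-0.057 -0.0061 0.006 0.0
-0.042 -0.0061 0.0057 -0.0001
-0.027 -0.0066 0.0067 0.0001
-0.012 -0.0073 0.0069 -0.0002
0.003 -0.0068 0.007 0.0002
0.018 -0.0059 0.006 -0.0
0.033 -0.0059 0.006 0.0001
0.048 -0.0037 0.0038 -0.0001
0.063 -0.0013 0.0016 0.0003
rest 0.55 [170.9, 316.8] (1433, 3) [[0.5467452422905619, 0.025188173203577857, 0.0005260731539259197], [0.580647249252201, 0.08871649792858595, 0.004653527884944153], [0.6126361062465001, 0.1346226595898953, 0.028553476043345564]]
loupe 0.63 [167.0, 241.5] (261, 3) [[0.5687732863213463, 0.2244650568199393, -0.00033837157195257034], [0.5817432204293833, 0.24056175207410008, 0.03611755705551728], [0.6000084865604676, 0.25790207041158, 0.040706159601488594]]
unit 0.69 [172.0, 163.1] (4186, 3) [[0.4779046491726209, 0.3411658589874058, 0.0010522509917476014], [0.5661633478904249, 0.4036807347397518, 0.0604
[... 1237 characters left out ...]
28749279359]]
unit 0.89 [267.3, 235.7] (3899, 3) [[0.4817190412876718, 0.34311036507365733, 0.003959771212299949], [0.5700167011285956, 0.4345881580478001, 0.061792945958874856], [0.6443001334309563, 0.48321632305344336, 0.1342887030933491]]
brush 0.5 [161.8, 228.0] (233, 3) [[0.5341326892206439, 0.022688810938481664, 0.02327460267495117], [0.5926450244143862, 0.038626942578311466, 0.028372154036320416], [0.6440317265935884, 0.04705459967594205, 0.03309842560345525]]
cover 0.92 [259.4, 229.3] (2157, 3) [[0.4792087270054516, 0.3423587747329812, 0.058163496942977455], [0.5769160933675144, 0.39707767341704536, 0.06211952675329271], [0.6362044594248868, 0.46502317996489795, 0.06550844277895745]]
```

```bash
python3 - <<'E'
from h import *
d=np.load('d_top.npy');c=robot.get_calibration('top');K=np.array(c['camera_matrix']);R=np.array(c['R']);t=np.array(c['t'])
v,u=np.mgrid[:384,:512];P=np.stack([(u-K[0,2])/K[0,0]*d,(v-K[1,2])/K[1,1]*d,d],-1);P=(P-t)@R
np.set_printoptions(linewidth=250)
print('rest z mm: rows145-190, cols 288-352 step 2')
print((P[146:190,286:352:2,2]*1000).round().astype(int))
E
```

```text
rest z mm: rows145-190, cols 288-352 step 2
[[-2 -1 -1 ... -1 -3  0]
 [ 0 -2 -1 ... -3  1  0]
 [ 0  1 -3 ...  0 -2 -4]
 ...
 [ 0  0  1 ... -1  1 -2]
 [ 0 -2  1 ... -1  1 -5]
 [ 0 -2 -1 ... -4  0 -2]]
```

```bash
python3 - <<'E'
from h import *
np.set_printoptions(precision=4,suppress=True)
d=np.load('d_top.npy');c=robot.get_calibration('top');K=np.array(c['camera_matrix']);R=np.array(c['R']);t=np.array(c['t'])
v,u=np.mgrid[:384,:512];P=np.stack([(u-K[0,2])/K[0,0]*d,(v-K[1,2])/K[1,1]*d,d],-1);P=(P-t)@R
reg=np.zeros((384,512),bool);reg[145:192,286:334]=1
X=P[reg];
r=X[(X[:,2]>.013)&(X[:,2]<.035)&(X[:,1]>.055)]
print(len(r))
up=r[r[:,0]>.58];lo=r[r[:,0]<.58]
for g in (up,lo):
    f=np.polyfit(g[:,1],g[:,0],1);res=g[:,0]-np.polyval(f,g[:,1]);print('rail x=f(y)',f,len(g),res.std(),'y range',g[:,1].min(),g[:,1].max(),'x at .1',np.polyval(f,.1))
    h=g[g[:,2]>.026];print('teeth',h.tolist() and h[:,:].round(4).tolist())
b=X[(X[:,2]>.0025)&(X[:,2]<.035)]
b=b[(b[:,0]>.53)&(b[:,0]<.64)]
print('base rect',cv2.minAreaRect(b[:,:2].astype(np.float32)*1000))
a=cv2.resize(cv2.imread('pics/top0.png')[140:195,280:355],None,fx=10,fy=10,interpolation=2);cv2.imwrite('pics/rest.png',a)
s=cv2.resize(cv2.imread('pics/side0.png')[150:205,200:260],None,fx=10,fy=10,interpolation=2);cv2.imwrite('pics/rests.png',s)
# unit
m=np.load('m_cover_top.npy');C=P[m];k=(C[:,2]>.05)&(C[:,2]<.075);C=C[k]
np.save('cov',C)
# cover panel rect: mask opening in pixel
mm=(P[...,2]>.05)&(P[...,2]<.075)&m
n,lab,st,ce=cv2.connectedComponentsWithStats(cv2.morphologyEx(mm.astype(np.uint8),cv2.MORPH_OPEN,np.ones((9,9))))
i=1+np.argmax(st[1:,4]);o=lab==i;rc=np.argwhere(o);G=np.array([atz('top',p,.061) for p in rc])[:,:2]
print('panel',st[i],cv2.minAreaRect((G*1000).astype(np.float32)))
E
```

```text
252
rail x=f(y) [0.0662 0.604 ] 125 0.0019613530451828656 y range 0.05551447829359853 0.13266849598591077 x at .1 0.610667079478363
teeth [[0.6149, 0.1304, 0.0297], [0.6148, 0.1283, 0.0298], [0.6127, 0.1327, 0.0303], [0.6127, 0.1305, 0.03], [0.6122, 0.1286, 0.0318], [0.6119, 0.1032, 0.0309], [0.6115, 0.1012, 0.0321], [0.612, 0.0988, 0.0297], [0.6114, 0.1324, 0.0261], [0.6113, 0.1303, 0.0264], [0.6112, 0.1282, 0.0265], [0.6107, 0.1028, 0.0264], [0.6102, 0.1009, 0.0287], [0.6105, 0.0986, 0.0271], [0.608, 0.101, 0.0285]]
rail x=f(y) [0.0725 0.5474] 127 0.0018606340968694876 y range 0.05504766881008606 0.13635048158010088 x at .1 0.5546787729870591
teeth [[0.5596, 0.1363, 0.0283], [0.5591, 0.1344, 0.0311], [0.5593, 0.1322, 0.0299], [0.5573, 0.1343, 0.0294], [0.5571, 0.1323, 0.0303], [0.557, 0.1068, 0.0273], [0.5561, 0.1054, 0.0331], [0.557, 0.1026, 0.027], [0.5555, 0.1364, 0.0275], [0.5552, 0.1344, 0.0294], [0.5545, 0.1072, 0.0297], [0.5547, 0.1049, 0.0283], [0.5537, 0.0566, 0.0277], [0.5528, 0.1069, 0.0269], [0.5527, 0.1049, 0.0277], [0.5513, 0.0569, 0.0293]]
base rect ((584.0663452148438, 98.82539367675781), (99.90515899658203, 98.88777923583984), 88.90702819824219)
panel [ 130  142   67   62 2851] ((575.085693359375, 404.3152770996094), (115.13460540771484, 115.4298324584961), 21.66361427307129)
```

View pics/rest.png

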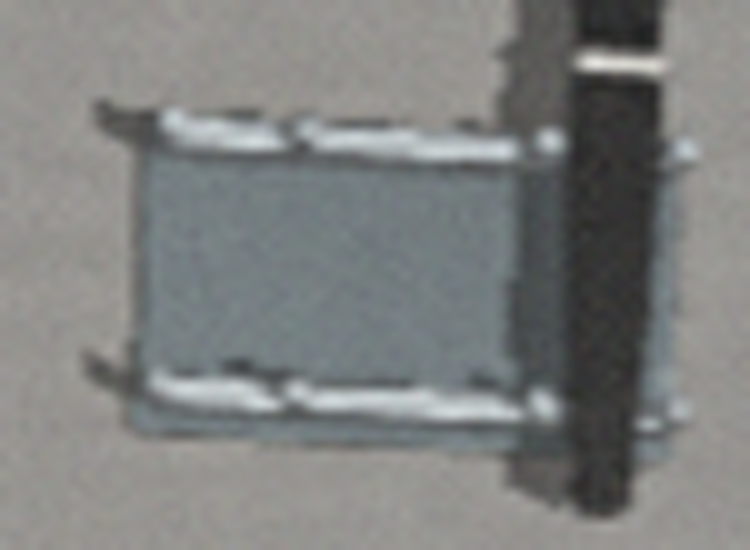

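View pics/rests.png

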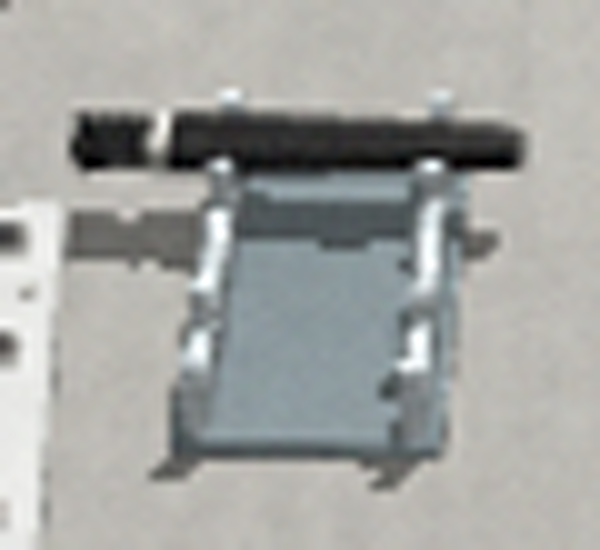

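```bash
python3 - <<'E'
from h import *
np.set_printoptions(precision=4,suppress=True)
def cloud(cam):
    d=np.load('d_'+cam+'.npy');c=robot.get_calibration(cam);K=np.array(c['camera_matrix']);R=np.array(c['R']);t=np.array(c['t'])
    v,u=np.mgrid[:384,:512];P=np.stack([(u-K[0,2])/K[0,0]*d,(v-K[1,2])/K[1,1]*d,d],-1)
    return (P-t)@R
T=cloud('top');S=cloud('side')
# bar from top: z .05-.075 in rows 195-222, cols 160-200
for n,P,(r0,r1,c0,c1) in [('top',T,(190,224,160,202)),('side',S,(232,265,250,292))]:
    X=P[r0:r1,c0:c1].reshape(-1,3);X=X[(X[:,2]>.05)&(X[:,2]<.072)]
    for yaw in [.40,.43,.46,.49]:
        e=np.array([np.cos(yaw),np.sin(yaw)]);f=np.array([-e[1],e[0]])
        q=X[:,:2]@e; k=q<q.min()+.016
        B=X[k]; l=B[:,:2]@f; p=np.polyfit(l,B[:,:2]@e,1)
        print(n,yaw,'slope',p[0],'n',k.sum(),'mid along',(l.min()+l.max())/2,np.ptp(l),'mean pos',B.mean(0),'zmax',B[:,2].max())
# panel edges from top
m=np.load('m_cover_top.npy');mm=(T[...,2]>.05)&(T[...,2]<.075)&m
o=cv2.morphologyEx(mm.astype(np.uint8),cv2.MORPH_OPEN,np.ones((9,9)))>0
X=T[o]; 
best=[]
for yaw in np.arange(.30,.60,.02):
    e=np.array([np.cos(yaw),np.sin(yaw)]);f=np.array([-e[1],e[0]])
    a,b=X[:,:2]@e,X[:,:2]@f
    A=np.ptp(np.percentile(a,[1,99]))*np.ptp(np.percentile(b,[1,99]));best.append((A,yaw,np.percentile(a,[1,99]),np.percentile(b,[1,99])))
for b in sorted(best,key=lambda z:z[0])[:4]:print(b)
# vice: points z .03-.06 rows198-236 cols 262-350
V=T[196:240,262:350].reshape(-1,3);V=V[(V[:,2]>.03)&(V[:,2]<.06)];print('vice',np.percentile(V,[1,50,99],axis=0))
W=T[118:142,240:350].reshape(-1,3);print('plate z',np.percentile(W[:,2],[5,50,95]));
Wp=W[(W[:,2]>.004)&(W[:,1]>.07)&(W[:,1]<.17)];print('plate min x',np.percentile(Wp[:,0],[1,5,50]),np.percentile(Wp[:,2],[5,50,95]))
for l in ['index_mark','cover_pointer']:
    for cam in ('side','top'):
        for q in robot.tip_of(l,cam)[:2]: print(l,cam,q)
E
```

```text
top 0.4 slope -0.0012279838442538268 n 203 mid along 0.14783111012476124 0.0636457584789459 mean pos [0.4821 0.3637 0.0611] zmax 0.06532849403387772
top 0.43 slope 0.023779833906531853 n 204 mid along 0.13023761427848152 0.06356447430771343 mean pos [0.4822 0.3636 0.0611] zmax 0.06532849403387772
top 0.46 slope 0.03944745724089016 n 202 mid along 0.11252691337012635 0.0634259864000773 mean pos [0.4823 0.3631 0.0611] zmax 0.06532849403387772
top 0.49 slope 0.05968182183903247 n 199 mid along 0.09467105185934502 0.06331820733727067 mean pos [0.4824 0.3627 0.0611] zmax 0.06532849403387772
side 0.4 slope -0.008777328858324511 n 160 mid along 0.14690220408911286 0.06487577724294623 mean pos [0.4836 0.367  0.0624] zmax 0.0673430276150306
side 0.43 slope 0.01057706693302511 n 161 mid along 0.12913783247463123 0.06494046866843049 mean pos [0.4838 0.3666 0.0624] zmax 0.0673430276150306
side 0.46 slope 0.029857946655469588 n 160 mid along 0.11125724552746458 0.06494671805546336 mean pos [0.484  0.3661 0.0624] zmax 0.0673430276150306
side 0.49 slope 0.04753953622788884 n 158 mid along 0.0932765
[... 249 characters left out ...]
4(0.34), array([0.6238, 0.7321]), array([0.1339, 0.2452]))
(np.float64(0.012110299266508074), np.float64(0.32), array([0.6197, 0.7281]), array([0.1471, 0.2588]))
(np.float64(0.01211383912278259), np.float64(0.38000000000000006), array([0.6303, 0.7397]), array([0.107 , 0.2178]))
vice [[0.445  0.0379 0.0303]
 [0.4737 0.1091 0.0475]
 [0.5027 0.2035 0.0523]]
plate z [-0.0021  0.0087  0.0457]
plate min x [0.6512 0.6526 0.6723] [0.0063 0.0096 0.0434]
index_mark side {'pixel': [269.1, 263.6], 'confidence': 0.68}
index_mark top {'pixel': [201.6, 130.7], 'confidence': 0.65}
cover_pointer side {'pixel': [282.7, 267.5], 'confidence': 0.64}
cover_pointer top {'pixel': [198.6, 131.4], 'confidence': 0.62}
```

```bash
cat >> h.py <<'E'
def go(x,y,z,yaw):
    s=robot.observe();p=s['tool_pos'];R=Ro.from_euler('xyz',s['tool_rot']).as_matrix()
    d=R.T@(np.array([x,y,z])-p)
    dy=-(yaw-s['tool_rot'][2]); dy=(dy+np.pi)%(2*np.pi)-np.pi
    print('t=%.2f'%s['time'],'tool delta',d.round(4),'yaw',round(dy,3),'rows',max(np.linalg.norm(d)/.0625,abs(dy)/.187))
E
python3 - <<'E'
from h import *
np.set_printoptions(precision=3,suppress=True)
go(.393,.272,.10,2.167)
d=np.load('d_top.npy');c=robot.get_calibration('top');K=np.array(c['camera_matrix']);R=np.array(c['R']);t=np.array(c['t'])
v,u=np.mgrid[:384,:512];P=np.stack([(u-K[0,2])/K[0,0]*d,(v-K[1,2])/K[1,1]*d,d],-1);P=(P-t)@R
print(P[115:142:2,295:320:6].reshape(-1,5,3)[:, [0,2,4]].round(3).tolist())
E
```

```text
t=2.60 tool delta [-0.322 -0.172  0.127] yaw 0.749 rows 6.18461281987589
[[[0.681, 0.133, 0.069], [0.682, 0.108, 0.065], [0.682, 0.083, 0.062]], [[0.681, 0.132, 0.055], [0.681, 0.107, 0.054], [0.682, 0.082, 0.049]], [[0.681, 0.131, 0.04], [0.682, 0.106, 0.038], [0.681, 0.081, 0.039]], [[0.681, 0.13, 0.026], [0.681, 0.104, 0.023], [0.681, 0.079, 0.024]], [[0.681, 0.129, 0.012], [0.681, 0.103, 0.011], [0.681, 0.076, 0.007]], [[0.677, 0.129, 0.01], [0.677, 0.103, 0.008], [0.676, 0.077, 0.009]], [[0.673, 0.129, 0.009], [0.673, 0.103, 0.007], [0.672, 0.077, 0.009]], [[0.669, 0.129, 0.008], [0.666, 0.104, 0.015], [0.667, 0.077, 0.01]], [[0.664, 0.129, 0.009], [0.662, 0.104, 0.013], [0.663, 0.077, 0.009]], [[0.66, 0.13, 0.008], [0.659, 0.104, 0.009], [0.658, 0.077, 0.009]], [[0.655, 0.13, 0.01], [0.654, 0.104, 0.01], [0.654, 0.078, 0.009]], [[0.652, 0.13, 0.004], [0.652, 0.103, -0.0], [0.651, 0.077, 0.002]], [[0.648, 0.129, 0.0], [0.648, 0.103, -0.001], [0.647, 0.077, -0.001]], [[0.645, 0.129, -0.003], [0.643, 0.103, -0.001], [0.643, 0.077, -0.002]]]
```

Call:
apply_moves(plan=[{"tx":-0.046,"ty":-0.025,"tz":0.018,"yaw":0.11,"grip":0.0},{"tx":-0.092,"ty":-0.05,"tz":0.036,"yaw":0.22,"grip":0.0},{"tx":-0.138,"ty":-0.074,"tz":0.054,"yaw":0.33,"grip":0.0},{"tx":-0.184,"ty":-0.098,"tz":0.073,"yaw":0.43,"grip":0.0},{"tx":-0.23,"ty":-0.123,"tz":0.091,"yaw":0.54,"grip":0.0},{"tx":-0.276,"ty":-0.148,"tz":0.109,"yaw":0.64,"grip":0.0},{"tx":-0.322,"ty":-0.172,"tz":0.127,"yaw":0.749,"grip":0.0},{"tx":-0.322,"ty":-0.172,"tz":0.127,"yaw":0.749,"grip":0.0}])

```text
time: 3.6
tool_pos: [0.3946, 0.2697, 0.0986]
tool_rot: [-3.14, 0.0, 2.161]
contact_force: [-1.3, 0.6, -0.0]
opening: 0.0458
```

```bash
python3 - <<'E'
from h import *
np.set_printoptions(precision=4,suppress=True)
s=robot.observe();print(s['time'],s['tool_pos'],s['tool_rot'],s['opening'])
im,d=robot.read_camera('wrist');np.save('d_wrist',d)
for l in ['pen_grip','pen_tip']:
    for q in robot.tip_of(l,'wrist')[:2]:
        p=q['pixel'];print(l,q['confidence'],p,atz('wrist',p,.0065))
o=robot.outline_of('pen','wrist')
for q in o[:1]:
    m=q['region'];print(q['confidence'],m.sum());
    rc=np.argwhere(m);G=np.array([atz('wrist',p,.013) for p in rc])[:,:2]
    mu=G.mean(0);vt=np.linalg.svd(G-mu)[2];print('ang',np.arctan2(vt[0][1],vt[0][0]),mu)
    im=im.copy();im[m]=im[m]//2+np.array([100,0,0],np.uint8)
print('tcp proj',proj('wrist',s['tool_pos']))
save('w1',im); go(.393,.272,.003,2.167)
E
```

```text
3.6 [0.3946 0.2697 0.0986] [-3.1401  0.0001  2.1613] 0.045837019649717765
pen_grip 0.61 [184.9, 251.2] [0.3886 0.275  0.0065]
pen_grip 0.21 [171.7, 457.0] [0.5157 0.374  0.0065]
0.91 2071
ang -0.965316249957498 [0.3901 0.2763]
tcp proj (np.float64(246.97965831580763), np.float64(253.6075580824918))
t=3.80 tool delta [-0.0011  0.0002  0.0972] yaw 0.002 rows 1.5546631588185449
```

View pics/w1.png

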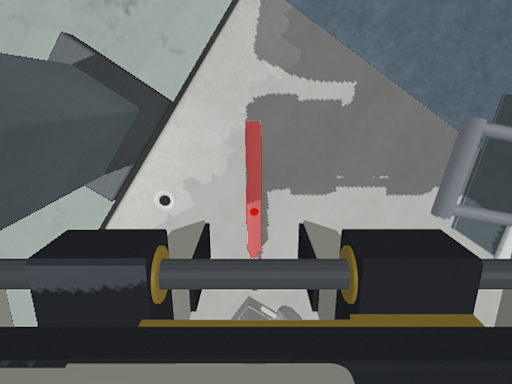

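Call:
apply_moves(plan=[{"tx":-0.001,"ty":0.0,"tz":0.04,"yaw":0.0,"grip":0.0},{"tx":-0.001,"ty":0.0,"tz":0.075,"yaw":0.0,"grip":0.0},{"tx":-0.001,"ty":0.0,"tz":0.095,"yaw":0.0,"grip":0.0},{"tx":-0.001,"ty":0.0,"tz":0.095,"yaw":0.0,"grip":-0.4},{"tx":-0.001,"ty":0.0,"tz":0.095,"yaw":0.0,"grip":-1},{"tx":-0.001,"ty":0.0,"tz":0.095,"yaw":0.0,"grip":-1},{"tx":-0.001,"ty":0.0,"tz":0.095,"yaw":0.0,"grip":-1}], force=20)

```text
time: 4.68
tool_pos: [0.3939, 0.2715, 0.0056]
tool_rot: [3.14, 0.0, 2.167]
contact_force: [-0.9, 0.2, 4.6]
opening: 0.0117
```

```bash
python3 - <<'E'
from h import *
s=robot.observe();print(s['time'],s['tool_pos'],s['tool_rot'],s['opening'],s['contact_force'])
E
```

```text
4.675 [0.39385082 0.27150208 0.00556744] [3.13979976e+00 1.66046658e-04 2.16693432e+00] 0.011657270261081374 [-0.92391007  0.24141627  4.57508883]
```

```bash
python3 - <<'E'
from h import *
go(.5768,.1182,.12,3.0726)
E
```

```text
t=4.67 tool delta [-0.2296  0.0655 -0.1143] yaw -0.906 rows 4.843131957494047
```

Call:
apply_moves(plan=[{"tx":0.0,"ty":0.0,"tz":-0.045,"yaw":0.0,"grip":-1},{"tx":-0.02,"ty":0.006,"tz":-0.095,"yaw":-0.08,"grip":-1},{"tx":-0.065,"ty":0.019,"tz":-0.114,"yaw":-0.25,"grip":-1},{"tx":-0.11,"ty":0.031,"tz":-0.114,"yaw":-0.42,"grip":-1},{"tx":-0.155,"ty":0.044,"tz":-0.114,"yaw":-0.6,"grip":-1},{"tx":-0.2,"ty":0.057,"tz":-0.114,"yaw":-0.77,"grip":-1},{"tx":-0.23,"ty":0.0655,"tz":-0.114,"yaw":-0.906,"grip":-1},{"tx":-0.23,"ty":0.0655,"tz":-0.114,"yaw":-0.906,"grip":-1}])

```text
time: 5.68
tool_pos: [0.5781, 0.1158, 0.1187]
tool_rot: [-3.142, 0.001, 3.07]
contact_force: [-0.4, -0.7, -0.7]
opening: 0.0115
```

```bash
python3 - <<'E'
from h import *
np.set_printoptions(precision=4,suppress=True)
s=robot.observe();print(s['time'],s['tool_pos'],s['tool_rot'],s['opening'],s['contact_force'])
for c in ['wrist','side','top']:
    im,d=robot.read_camera(c);save(c+'2',im);np.save('d_'+c,d)
    for l in ['pen','rest_lane','pen_tip']:
      if not(l=='pen'):
        for q in robot.tip_of(l,c)[:1]:
            p=q['pixel'];print(c,l,q['confidence'],p,atz(c,p,.02 if l=='rest_lane' else .12))
# projected predicted points into wrist
for n,X in dict(lane=(.5838,.1177,.02),toothUL=(.6118,.1303,.03),toothUR=(.611,.101,.03),toothLL=(.556,.134,.03),toothLR=(.554,.105,.03)).items(): print(n,proj('wrist',X),proj('side',X))
go(.5768,.1182,.12,3.0726)
a=cv2.imread('pics/side2.png')
cv2.imwrite('pics/side2c.png',cv2.resize(a[100:240,170:340],None,fx=4,fy=4,interpolation=2))
E
```

```text
5.675 [0.5781 0.1158 0.1187] [-3.1416  0.0008  3.0704] 0.011457482981942359 [-0.356  -0.715  -0.6754]
wrist rest_lane 0.79 [198.1, 257.8] [0.5848 0.1212 0.02  ]
side rest_lane 0.74 [271.4, 200.6] [0.6462 0.3951 0.02  ]
side pen_tip 0.58 [157.4, 196.8] [0.6608 0.1274 0.12  ]
top rest_lane 0.79 [167.6, 303.5] [0.5807 0.1148 0.02  ]
top pen_tip 0.47 [165.9, 302.9] [0.5658 0.1258 0.12  ]
lane (np.float64(196.76893853218638), np.float64(252.7804161951947)) (np.float64(185.47959855729843), np.float64(231.2015427911873))
toothUL (np.float64(232.38499788013894), np.float64(270.65824454996124)) (np.float64(186.07633154230126), np.float64(219.81041713630924))
toothUR (np.float64(233.75841738088826), np.float64(234.51571882783003)) (np.float64(178.62478430339527), np.float64(220.42648092347255))
toothLL (np.float64(164.66758388815668), np.float64(271.5288724240598)) (np.float64(186.29646549161623), np.float64(242.01207120167223))
toothLR (np.float64(164.64876367793488), np.float64(233.45222011723294)) (np.float64(178.88585361181353), np.float64(242.70809524056585))
t=6.12 tool delta [-0.0004  0.0001 -0.0011] yaw 0.001 rows 0.01859992922515902
```

View pics/wrist2.png

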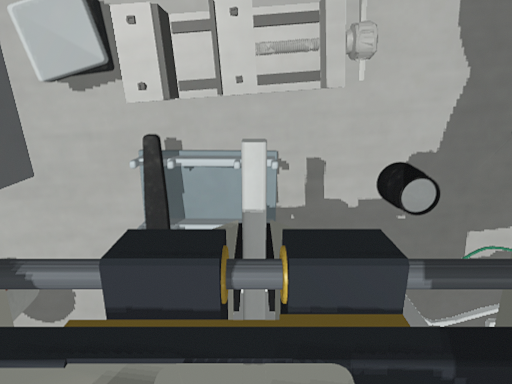

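View pics/side2c.png

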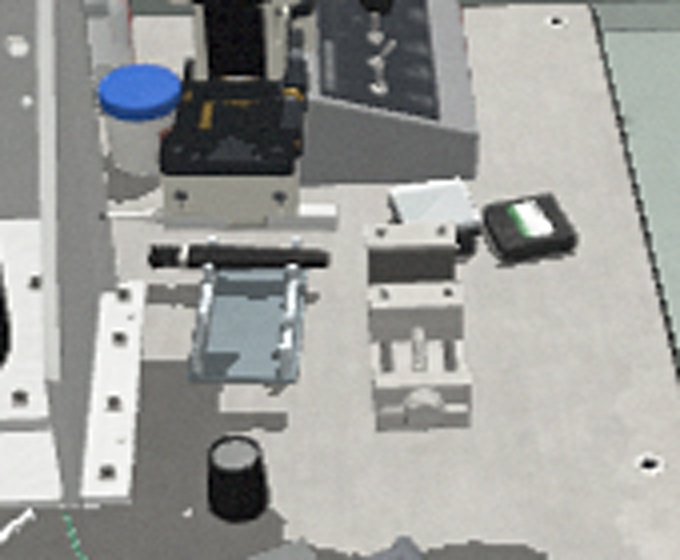

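```bash
python3 - <<'E'
from h import *
for r in (139,141): print(atz('wrist',(r,254),.127))
go(.5768,.1182,.0265,3.0726)
E
```

```text
[0.52276288 0.12277164 0.127     ]
[0.52366697 0.12270995 0.127     ]
t=6.12 tool delta [-0.0004  0.0001  0.0924] yaw 0.001 rows 1.4785422229250198
```

Call:
apply_moves(plan=[{"tx":0.0,"ty":0.0,"tz":0.045,"grip":-1},{"tx":0.0,"ty":0.0,"tz":0.075,"grip":-1},{"tx":0.0,"ty":0.0,"tz":0.087,"grip":-1},{"tx":0.0,"ty":0.0,"tz":0.091,"grip":-1},{"tx":0.0,"ty":0.0,"tz":0.091,"grip":-1}])

```text
schema error: expected keys tx, ty, tz, yaw, grip
```

Call:
apply_moves(plan=[{"tx":0.0,"ty":0.0,"tz":0.045,"yaw":0,"grip":-1},{"tx":0.0,"ty":0.0,"tz":0.075,"yaw":0,"grip":-1},{"tx":0.0,"ty":0.0,"tz":0.087,"yaw":0,"grip":-1},{"tx":0.0,"ty":0.0,"tz":0.091,"yaw":0,"grip":-1},{"tx":0.0,"ty":0.0,"tz":0.091,"yaw":0,"grip":-1}])

```text
time: 6.75
tool_pos: [0.5774, 0.1177, 0.0286]
tool_rot: [3.141, 0.002, 3.073]
contact_force: [-0.0, -0.9, 0.2]
opening: 0.0111
```

```bash
python3 - <<'E'
from h import *
np.set_printoptions(precision=4,suppress=True)
s=robot.observe();print(s['time'],s['tool_pos'],s['tool_rot'],s['opening'],s['contact_force'])
im,d=robot.read_camera('side');save('side3',im)
a=cv2.imread('pics/side3.png');cv2.imwrite('pics/side3c.png',cv2.resize(a[100:240,170:340],None,fx=4,fy=4,interpolation=2))
im,d=robot.read_camera('wrist');save('wrist3',im)
E
```

```text
6.75 [0.5774 0.1177 0.0286] [3.1413 0.0015 3.0729] 0.011078340593167353 [-0.0092 -0.9369  0.2432]
```

View pics/wrist3.png

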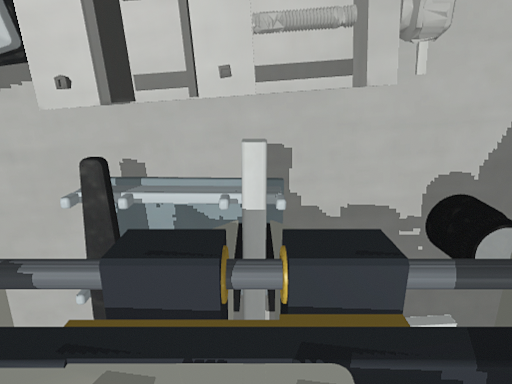

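View pics/side3c.png

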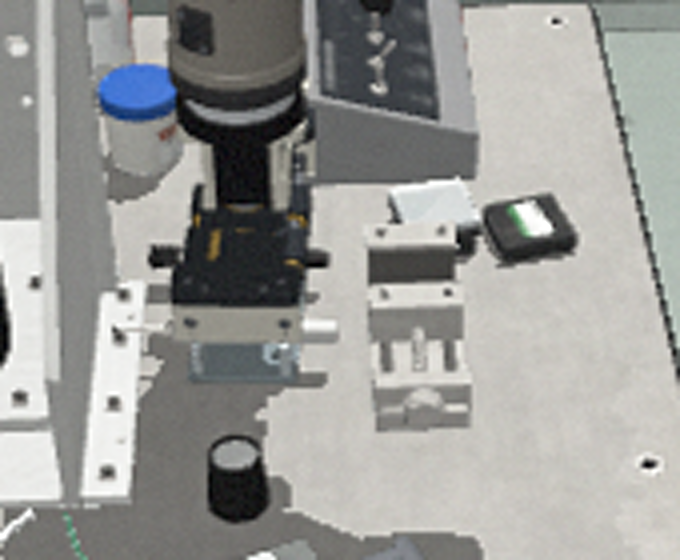

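Call:
apply_moves(plan=[{"tx":0.0,"ty":0.0,"tz":0.0015,"yaw":0,"grip":-1},{"tx":0.0,"ty":0.0,"tz":0.003,"yaw":0,"grip":-1},{"tx":0.0,"ty":0.0,"tz":0.003,"yaw":0,"grip":-1}])

```text
time: 7.22
tool_pos: [0.577, 0.1176, 0.0255]
tool_rot: [3.141, 0.001, 3.073]
contact_force: [-0.9, -0.5, 4.8]
opening: 0.0119
```

Call:
apply_moves(plan=[{"tx":0.0,"ty":0.0,"tz":0.0,"yaw":0,"grip":-0.3},{"tx":0.0,"ty":0.0,"tz":0.0,"yaw":0,"grip":-0.3},{"tx":0.0,"ty":0.0,"tz":0.0,"yaw":0,"grip":-0.3},{"tx":0.0,"ty":0.0,"tz":-0.02,"yaw":0,"grip":-0.3},{"tx":0.0,"ty":0.0,"tz":-0.06,"yaw":0,"grip":-0.3},{"tx":0.0,"ty":0.0,"tz":-0.11,"yaw":0,"grip":-0.3},{"tx":0.0,"ty":0.0,"tz":-0.15,"yaw":0,"grip":-0.3}])

```text
time: 8.1
tool_pos: [0.5769, 0.1176, 0.1766]
tool_rot: [3.141, 0.001, 3.073]
contact_force: [0.1, -0.4, -0.3]
opening: 0.0321
```

```bash
python3 - <<'E'
from h import *
np.set_printoptions(precision=4,suppress=True)
s=robot.observe();print(s['time'],s['tool_pos'],s['tool_rot'],s['opening'],s['contact_force'])
im,d=robot.read_camera('side');save('side4',im)
a=cv2.imread('pics/side4.png');A=cv2.resize(a[130:240,190:320],None,fx=4,fy=4,interpolation=2)
im,d=robot.read_camera('wrist');save('wrist4',im)
cv2.imwrite('pics/side4c.png',A)
go(.4825,.3655,.17,.385+np.pi/2)
E
```

```text
8.1 [0.5769 0.1176 0.1766] [3.1413 0.0012 3.0728] 0.03214846843304718 [ 0.0745 -0.4056 -0.3308]
t=8.20 tool delta [0.1135 0.2404 0.009 ] yaw 1.117 rows 5.973565985262988
```

View pics/wrist4.png

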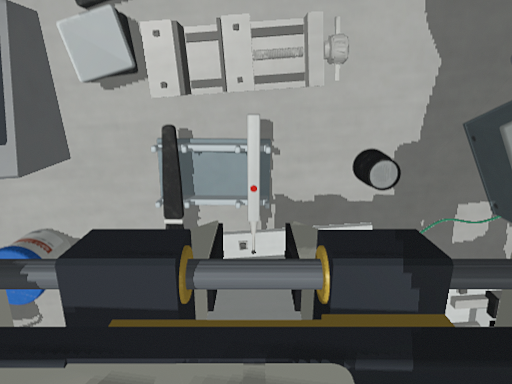

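View pics/side4c.png

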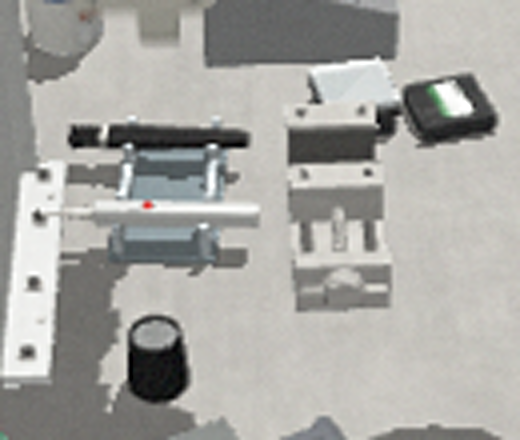

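Call:
apply_moves(plan=[{"tx":0.016,"ty":0.034,"tz":0.0,"yaw":0.16,"grip":-0.1},{"tx":0.032,"ty":0.068,"tz":0.0,"yaw":0.32,"grip":-0.1},{"tx":0.05,"ty":0.105,"tz":0.0,"yaw":0.48,"grip":-0.1},{"tx":0.066,"ty":0.14,"tz":0.0,"yaw":0.64,"grip":-0.1},{"tx":0.082,"ty":0.174,"tz":0.0,"yaw":0.8,"grip":-0.1},{"tx":0.098,"ty":0.208,"tz":0.0,"yaw":0.96,"grip":-0.1},{"tx":0.1135,"ty":0.2404,"tz":0.009,"yaw":1.117,"grip":-0.1},{"tx":0.1135,"ty":0.2404,"tz":0.009,"yaw":1.117,"grip":-0.1}])

```text
time: 9.2
tool_pos: [0.478, 0.3668, 0.1638]
tool_rot: [-3.139, -0.0, 1.959]
contact_force: [0.6, -0.7, 0.8]
opening: 0.0417
```

```bash
python3 - <<'E'
from h import *
np.set_printoptions(precision=4,suppress=True)
s=robot.observe();print(s['time'],s['tool_pos'],s['tool_rot'],s['opening'],s['contact_force'])
im,d=robot.read_camera('wrist');save('wrist5',im);np.save('d_wrist',d)
for q in robot.tip_of('cover_bar','wrist')[:2]:
    p=q['pixel'];print(q['confidence'],p,atz('wrist',p,.058))
c=robot.get_calibration('wrist');K=np.array(c['camera_matrix']);R=np.array(c['R']);t=np.array(c['t'])
v,u=np.mgrid[:384,:512];P=np.stack([(u-K[0,2])/K[0,0]*d,(v-K[1,2])/K[1,1]*d,d],-1);P=(P-t)@R
np.save('Pw',P)
im,d=robot.read_camera('side');save('side5',im)
E
```

```text
9.2 [0.478  0.3668 0.1638] [-3.1385 -0.0001  1.9585] 0.041744048672839616 [ 0.5969 -0.7049  0.8186]
0.96 [193.2, 258.8] [0.486  0.3609 0.058 ]
```

View pics/wrist5.png

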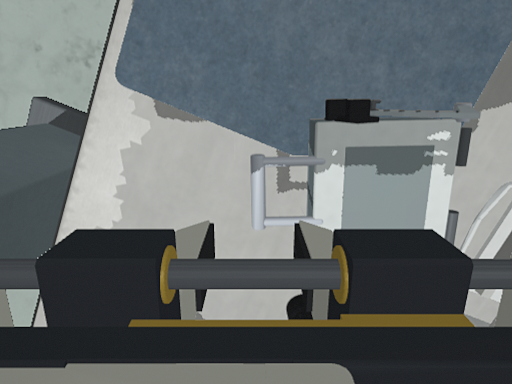

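```bash
python3 - <<'E'
from h import *
np.set_printoptions(precision=4,suppress=True)
P=np.load('Pw.npy')
X=P[150:234,246:272].reshape(-1,3);X=X[(X[:,2]>.05)&(X[:,2]<.075)]
rc=[]
for r in range(165,215,5):
    row=P[r,240:285];k=(row[:,2]>.045)&(row[:,2]<.075);k=np.where(k)[0];rc.append((r,240+k.min(),240+k.max()))
print(rc)
mid=np.array([atz('wrist',(r,(a+b)/2),.058)[:2] for r,a,b in rc]);dv=mid[-1]-mid[0];print('bar dir',dv,'unit yaw',np.arctan2(dv[0],-dv[1]))
ys=[atz('wrist',(r,258),.06) for r in (154.5,229)];print(ys,(ys[0]+ys[1])/2,np.linalg.norm(ys[0]-ys[1]))
# panel edges in wrist
Y=P[115:235,300:470].reshape(-1,3);Y=Y[(Y[:,2]>.052)&(Y[:,2]<.07)];print(cv2.minAreaRect((Y[:,:2]*1000).astype(np.float32)))
s=robot.observe();print(s['tool_pos'],s['tool_rot'])
for z in(.039,):go(.484,.362,z,.385+np.pi/2)
E
```

```text
[(165, np.int64(250), np.int64(284)), (170, np.int64(250), np.int64(264)), (175, np.int64(250), np.int64(264)), (180, np.int64(251), np.int64(264)), (185, np.int64(251), np.int64(264)), (190, np.int64(251), np.int64(264)), (195, np.int64(251), np.int64(264)), (200, np.int64(251), np.int64(264)), (205, np.int64(251), np.int64(264)), (210, np.int64(251), np.int64(264))]
bar dir [ 0.0076 -0.0391] unit yaw 0.19270032086770242
[array([0.4733, 0.3909, 0.06  ]), array([0.4979, 0.3309, 0.06  ])] [0.4856 0.3609 0.06  ] 0.06481927822128462
((573.432861328125, 412.6188049316406), (136.2916717529297, 98.09080505371094), 20.746442794799805)
[0.4801 0.3645 0.1652] [-3.1407  0.0005  1.9572]
t=9.35 tool delta [-0.0037  0.0028  0.1262] yaw 0.001 rows 2.0202065489570784
```

```bash
cat >> h.py <<'E'
YAW=.385;E_=np.array([np.cos(YAW),np.sin(YAW),0]);F_=np.array([-E_[1],E_[0],0])
HE=.745;HZ=.058
def ang(cam,px,f):
    o,d=ray(cam,px);X=o+d*(f-o@F_)/(d@F_)
    dx=HE-X@E_;dz=X[2]-HZ
    return np.arctan2(dz,dx),np.hypot(dx,dz)
def pt(th,r,f): return E_*(HE-r*np.cos(th))+F_*f+np.array([0,0,HZ+r*np.sin(th)])
E
python3 - <<'E'
from h import *
np.set_printoptions(precision=3,suppress=True)
for f in (.222,.228,.233):
    print(f,'mark side',ang('side',(269.1,263.6),f),'ptr side',ang('side',(282.7,267.5),f),'mark top',ang('top',(201.6,130.7),f),'ptr top',ang('top',(198.6,131.4),f))
a=cv2.imread('pics/side5.png');b=a.copy()
cv2.imwrite('pics/clip.png',cv2.resize(a[230:310,190:290],None,fx=8,fy=7,interpolation=2))
E
```

```text
0.222 mark side (np.float64(0.25485124478514226), np.float64(0.10356558757277955)) ptr side (np.float64(-0.187676754357351), np.float64(0.11039368979195564)) mark top (np.float64(0.6453635928641568), np.float64(0.14114997166242696)) ptr top (np.float64(0.5983120847255963), np.float64(0.12731335855095613))
0.228 mark side (np.float64(0.33547167400535466), np.float64(0.10332951153782532)) ptr side (np.float64(-0.11477001126383682), np.float64(0.1064157501267097)) mark top (np.float64(0.5110151974110357), np.float64(0.1231165688798386)) ptr top (np.float64(0.43769515251346536), np.float64(0.1099481521580343))
0.233 mark side (np.float64(0.40258063929127513), np.float64(0.10364640890077119)) ptr side (np.float64(-0.05001877174898981), np.float64(0.10356221423313942)) mark top (np.float64(0.3676588577558103), np.float64(0.11027991715916541)) ptr top (np.float64(0.2642499136551785), np.float64(0.09831786599345213))
```

View pics/clip.png

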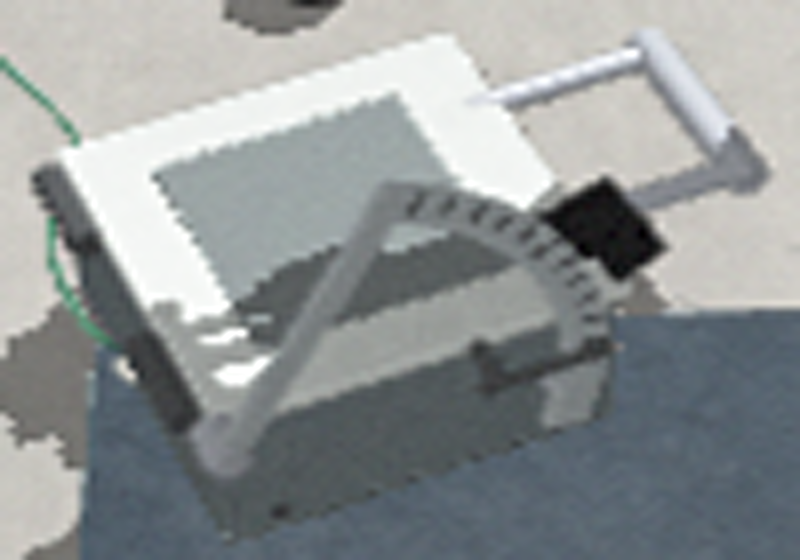

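```bash
python3 - <<'E'
from h import *
np.set_printoptions(precision=3,suppress=True,linewidth=200)
Ps={}
def cloud(cam,d):
    c=robot.get_calibration(cam);K=np.array(c['camera_matrix']);R=np.array(c['R']);t=np.array(c['t'])
    v,u=np.mgrid[:384,:512];P=np.stack([(u-K[0,2])/K[0,0]*d,(v-K[1,2])/K[1,1]*d,d],-1)
    return (P-t)@R
im,ds=robot.read_camera('side');np.save('d_side',ds)
S=cloud('side',ds)
imt,dt=robot.read_camera('top');np.save('d_top5',dt);T=cloud('top',dt);save('top5',imt)
imw=cv2.imread('pics/wrist5.png')[:,:,::-1];W=np.load('Pw.npy')
def rep(n,im,P,box):
    r0,r1,c0,c1=box;sub=im[r0:r1,c0:c1].astype(int);Q=P[r0:r1,c0:c1]
    k=sub.max(2)<50;X=Q[k];e=X@E_;f=X@F_;z=X[:,2]
    th=np.arctan2(z-HZ,HE-e);r=np.hypot(z-HZ,HE-e)
    g=(r>.08)&(r<.13)
    print(n,k.sum(),g.sum(),'th',np.percentile(th[g],[2,25,50,75,98]),'r',np.percentile(r[g],[2,50,98]),'f',np.percentile(f[g],[2,25,50,75,98]))
    H=np.histogram(th[g],bins=np.arange(-.2,1.2,.05));print(H[0])
rep('side',im,S,(250,290,245,285))
rep('wrist',imw,W,(90,130,315,385))
o=robot.outline_of('index','side');print([(q['confidence'],q['pixel']) for q in o])
if o:
    X=S[o[0]['region']];e=X@E_;f=X@F_;z=X[:,2];print('idx',len(X),np.percentile(np.arctan2(z-HZ,HE-e),[2,25,50,75,98]),np.percentile(f,[2,50,98]))
for q in robot.tip_of('index_mark','side')+robot.tip_of('cover_pointer','side'):print(q,[ang('side',q['pixel'],f)[0].round(3) for f in (.224,.228,.232)])
for th in (0,.5,.6,.7):print(th,proj('side',pt(th,.102,.228)))
a=cv2.imread('pics/wrist5.png');cv2.imwrite('pics/clipw.png',cv2.resize(a[85:180,300:480],None,fx=4.4,fy=4.4,interpolation=2))
E
```

```text
side 105 105 th [0.323 0.347 0.493 0.527 0.55 ] r [0.104 0.114 0.121] f [0.218 0.221 0.225 0.229 0.232]
[ 0  0  0  0  1  0  0  0  0  0 31 16  1  4 48  4  0  0  0  0  0  0  0  0  0  0  0]
wrist 1019 1008 th [0.339 0.354 0.519 0.534 0.544] r [0.102 0.116 0.123] f [0.216 0.219 0.222 0.225 0.229]
[  0   0   0   0   0   0   0   0   0   0 174 216  15  23 578   2   0   0   0   0   0   0   0   0   0   0   0]
[]
{'pixel': [268.5, 263.6], 'confidence': 0.68} [np.float64(0.298), np.float64(0.352), np.float64(0.405)]
{'pixel': [279.3, 267.0], 'confidence': 0.62} [np.float64(-0.06), np.float64(-0.008), np.float64(0.045)]
0 (np.float64(279.46495599022643), np.float64(265.77801503848116))
0.5 (np.float64(265.4265874546076), np.float64(259.6855376098435))
0.6 (np.float64(263.3417879997794), np.float64(257.04908428250593))
0.7 (np.float64(261.56787915224595), np.float64(253.96566263869536))
```

View pics/clipw.png

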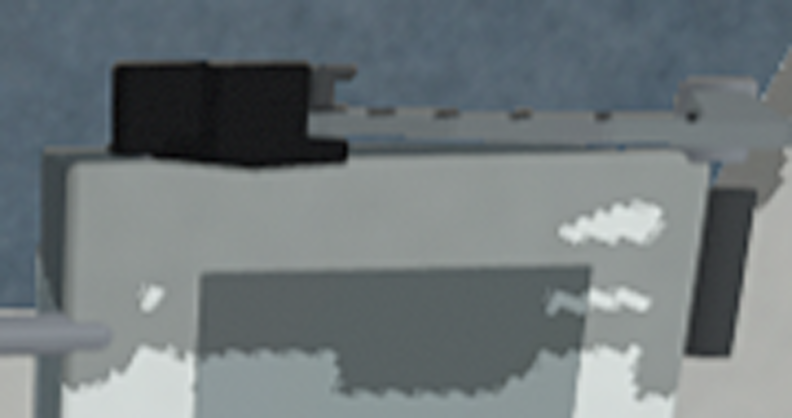

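```bash
python3 - <<'E'
from h import *
imw=cv2.imread('pics/wrist5.png')[:,:,::-1];W=np.load('Pw.npy')
c=robot.get_calibration('side');K=np.array(c['camera_matrix']);R=np.array(c['R']);t=np.array(c['t']);d=np.load('d_side.npy')
v,u=np.mgrid[:384,:512];S=(np.stack([(u-K[0,2])/K[0,0]*d,(v-K[1,2])/K[1,1]*d,d],-1)-t)@R
ims=cv2.imread('pics/side5.png')[:,:,::-1]
C=np.full((600,800,3),255,np.uint8)
# plot dx (-e from hinge) right->left, z up ; scale 6000 px/m
def P(dx,dz): return int(780-dx*5500),int(520-dz*5500)
for th in np.arange(0,.9,.1):
    cv2.line(C,P(.085*np.cos(th),.085*np.sin(th)),P(.13*np.cos(th),.13*np.sin(th)),(180,180,180),1);cv2.putText(C,'%.1f'%th,P(.132*np.cos(th),.132*np.sin(th)),0,.4,(0,0,0))
for r in (.089,.101,.102):
    for th in np.arange(0,.9,.01): cv2.circle(C,P(r*np.cos(th),r*np.sin(th)),1,(200,200,100),-1)
for im,X,b,col in ((imw,W,(85,150,310,400),(255,0,0)),(ims,S,(245,300,240,285),(0,0,255))):
    r0,r1,c0,c1=b;Q=X[r0:r1,c0:c1].reshape(-1,3);I=im[r0:r1,c0:c1].reshape(-1,3)
    e=HE-Q@E_;f=Q@F_;z=Q[:,2]-HZ
    for ee,ff,zz,i in zip(e,f,z,I):
        if .212<ff<.245 and zz>-.03:
            cv2.circle(C,P(ee,zz),2 if i.max()<50 else 1,col if i.max()<50 else (150,150,150) if col[0] else (120,200,120),-1)
cv2.imwrite('pics/geo.png',C)
E
```

```text
(no output)
```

View pics/geo.png

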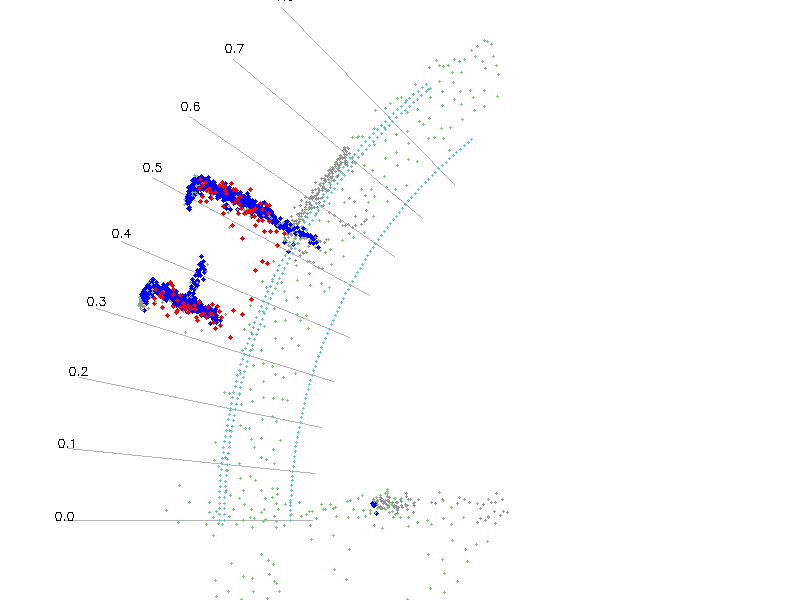

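```bash
python3 - <<'E'
from h import *
s=robot.observe();print(s['tool_pos'],s['tool_rot'])
go(.4837,.3643,.04,YAW+np.pi/2)
E
```

```text
[0.48052673 0.36445406 0.16588815] [ 3.14128436e+00 -3.12431786e-05  1.95494558e+00]
t=9.60 tool delta [-0.0013  0.0028  0.1259] yaw -0.001 rows 2.0148517666824435
```

Call:
apply_moves(plan=[{"tx":-0.001,"ty":0.003,"tz":0.03,"yaw":0,"grip":-0.2},{"tx":-0.001,"ty":0.003,"tz":0.07,"yaw":0,"grip":-0.2},{"tx":-0.001,"ty":0.003,"tz":0.105,"yaw":0,"grip":-0.2},{"tx":-0.001,"ty":0.003,"tz":0.126,"yaw":0,"grip":-0.2},{"tx":-0.001,"ty":0.003,"tz":0.126,"yaw":0,"grip":-0.2}])

```text
time: 10.22
tool_pos: [0.4824, 0.3644, 0.0382]
tool_rot: [-3.138, 0.0, 1.955]
contact_force: [0.1, -0.5, 0.1]
opening: 0.0367
```

```bash
python3 - <<'E'
from h import *
s=robot.observe();print(s['time'],s['tool_pos'],s['tool_rot'],s['opening'],s['contact_force'])
im,d=robot.read_camera('wrist');save('wrist6',im)
E
```

```text
10.225 [0.48244853 0.36444006 0.03824947] [-3.13817832e+00  4.49588222e-04  1.95535217e+00] 0.03674745227967518 [ 0.14904618 -0.4586587   0.06690049]
```

View pics/wrist6.png

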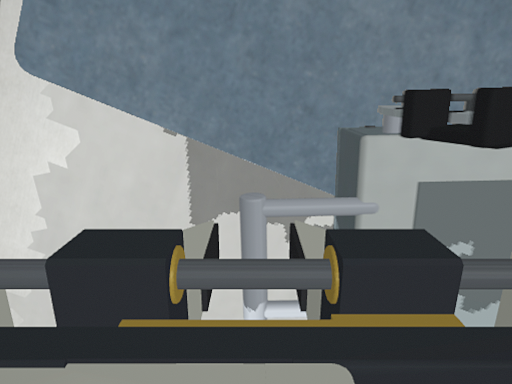

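Call:
apply_moves(plan=[{"tx":0,"ty":0,"tz":0,"yaw":0,"grip":-1},{"tx":0,"ty":0,"tz":0,"yaw":0,"grip":-1},{"tx":0,"ty":0,"tz":0,"yaw":0,"grip":-1},{"tx":0,"ty":0,"tz":0,"yaw":0,"grip":-1}], force=35)

```text
time: 10.78
tool_pos: [0.4821, 0.365, 0.0402]
tool_rot: [-3.139, 0.0, 1.956]
contact_force: [-4.6, -1.2, 4.8]
opening: 0.0109
```

Call:
apply_moves(plan=[{"tx":0,"ty":0.0003,"tz":-0.0096,"yaw":0,"grip":-1},{"tx":0,"ty":0.0012,"tz":-0.0192,"yaw":0,"grip":-1},{"tx":0,"ty":0.0026,"tz":-0.0286,"yaw":0,"grip":-1},{"tx":0,"ty":0.0046,"tz":-0.038,"yaw":0,"grip":-1},{"tx":0,"ty":0.0071,"tz":-0.0473,"yaw":0,"grip":-1},{"tx":0,"ty":0.0103,"tz":-0.0564,"yaw":0,"grip":-1},{"tx":0,"ty":0.0103,"tz":-0.0564,"yaw":0,"grip":-1}])

```text
time: 11.65
tool_pos: [0.4906, 0.3687, 0.0964]
tool_rot: [-3.137, -0.0, 1.956]
contact_force: [-8.2, -1.8, -3.9]
opening: 0.0102
```

```bash
cat > look.py <<'E'
from h import *
import sys
n=sys.argv[1]
s=robot.observe();print(s['time'],s['tool_pos'],s['opening'],s['contact_force'])
out=[]
for cam in('side','wrist','top'):
    im,d=robot.read_camera(cam);save(cam+n,im);np.save('d_'+cam+n,d)
    c=robot.get_calibration(cam);K=np.array(c['camera_matrix']);R=np.array(c['R']);t=np.array(c['t'])
    v,u=np.mgrid[:384,:512];X=(np.stack([(u-K[0,2])/K[0,0]*d,(v-K[1,2])/K[1,1]*d,d],-1)-t)@R
    out.append((cam,im,X))
C=np.full((600,800,3),255,np.uint8)
def P(dx,dz): return int(780-dx*5500),int(520-dz*5500)
for th in np.arange(0,.9,.1):
    cv2.line(C,P(.085*np.cos(th),.085*np.sin(th)),P(.13*np.cos(th),.13*np.sin(th)),(180,180,180),1);cv2.putText(C,'%.1f'%th,P(.132*np.cos(th),.132*np.sin(th)),0,.4,(0,0,0))
cols=dict(side=(0,0,255),wrist=(255,0,0),top=(0,160,0))
for cam,im,X in out:
    Q=X.reshape(-1,3);I=im.reshape(-1,3)
    e=HE-Q@E_;f=Q@F_;z=Q[:,2]-HZ
    k=(f>.212)&(f<.245)&(z>-.02)&(e<.14)&(e>.03)&(Q[:,2]<.2)&(I.max(1)<110)
    for ee,zz,i in zip(e[k],z[k],I[k]): cv2.circle(C,P(ee,zz),2 if i.max()<50 else 1,cols[cam],-1)
    k2=(f>.08)&(f<.19)&(Q[:,2]<.2)&(z>.01)&(I.min(1)>120)&(e<.105)&(e>.01)
    if k2.sum()>30:
        p=np.polyfit(e[k2],z[k2],1);print(cam,'cover slope ang',np.arctan(p[0]),p[1],k2.sum())
cv2.imwrite(f'pics/geo{n}.png',C)
a=cv2.imread(f'pics/side{n}.png');cv2.imwrite(f'pics/sc{n}.png',cv2.resize(a[220:300,190:290],None,fx=8,fy=7,interpolation=2))
E
python3 look.py 7
```

```text
11.65 [0.49061297 0.36866529 0.096429  ] 0.010162317749261244 [-8.23165388 -1.75159019 -3.86646206]
side cover slope ang 0.37148894211749084 0.004979197289680424 954
wrist cover slope ang 0.38452970785353113 0.0020059469615847933 4830
top cover slope ang 0.3367923712532002 0.0021787182148119795 381
```

View pics/geo7.png

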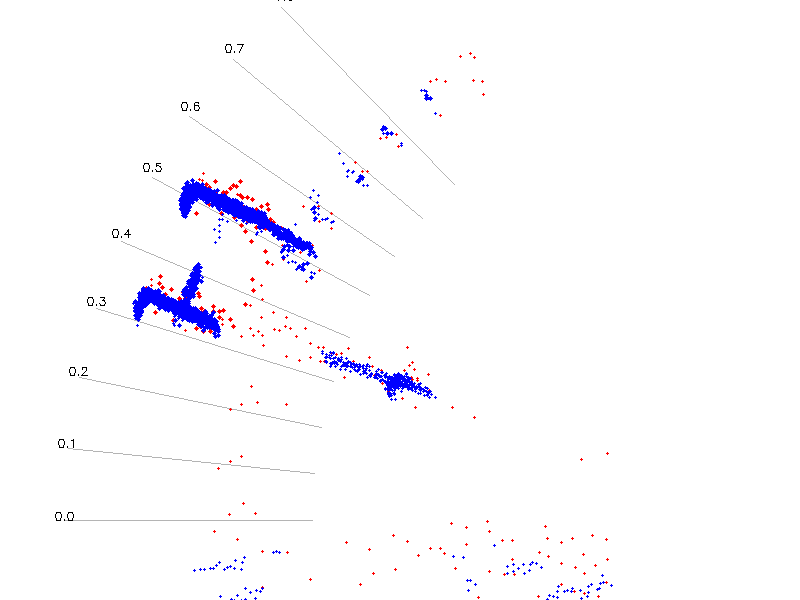

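View pics/sc7.png

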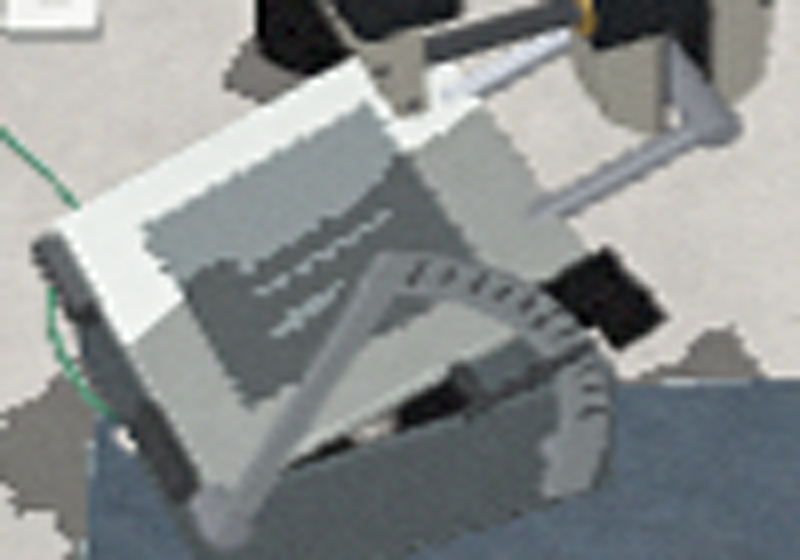

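View pics/wrist7.png

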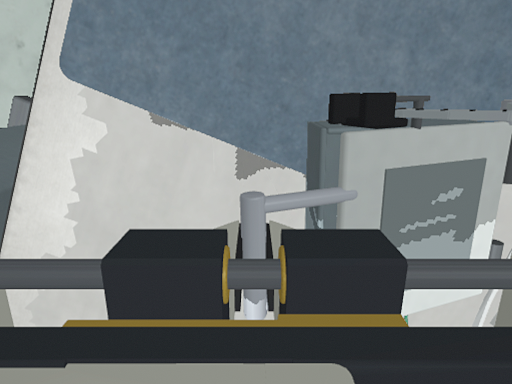

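```bash
python3 - <<'E'
from h import *
for cam in ('wrist','side','top'):
    for l in ('index_mark','cover_pointer'):
        for q in robot.tip_of(l,cam)[:2]: print(cam,l,q['pixel'],round(q['confidence'],2),[tuple(np.round(ang(cam,q['pixel'],f),3)) for f in (.224,.228,.232)])
a=cv2.imread('pics/wrist7.png');cv2.imwrite('pics/w7c.png',cv2.resize(a[80:150,310:450],None,fx=5.6,fy=5.6,interpolation=2))
E
```

```text
wrist index_mark [101.5, 378.4] 0.64 [(np.float64(-1.421), np.float64(0.159)), (np.float64(0.302), np.float64(0.095)), (np.float64(0.935), np.float64(0.266))]
side index_mark [266.8, 262.1] 0.55 [(np.float64(0.369), np.float64(0.103)), (np.float64(0.422), np.float64(0.104)), (np.float64(0.474), np.float64(0.104))]
side cover_pointer [271.9, 263.6] 0.78 [(np.float64(0.202), np.float64(0.101)), (np.float64(0.257), np.float64(0.101)), (np.float64(0.313), np.float64(0.101))]
```

View pics/w7c.png

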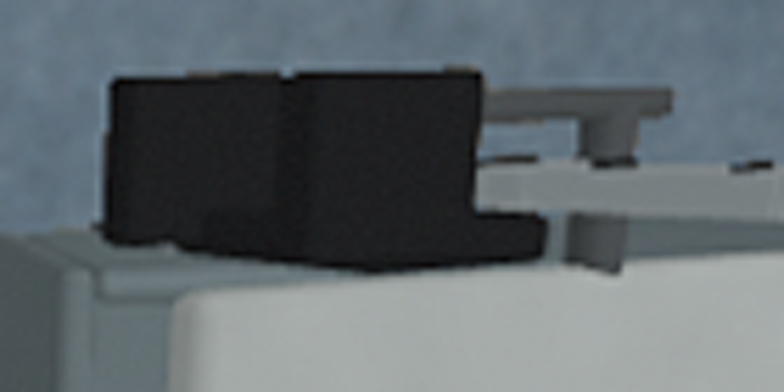

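Call:
apply_moves(plan=[{"tx":0,"ty":0.001,"tz":-0.0045,"yaw":0,"grip":-1},{"tx":0,"ty":0.0026,"tz":-0.0088,"yaw":0,"grip":-1},{"tx":0,"ty":0.0026,"tz":-0.0088,"yaw":0,"grip":-1}])

```text
time: 12.48
tool_pos: [0.4936, 0.3699, 0.1051]
tool_rot: [-3.138, -0.0, 1.956]
contact_force: [-6.4, -2.0, -4.0]
opening: 0.0109
```

```bash
python3 look.py 8; python3 - <<'E'
from h import *
a=cv2.imread('pics/wrist8.png');A=cv2.resize(a[75:150,300:450],None,fx=5,fy=5,interpolation=2)
b=cv2.imread('pics/side8.png');B=cv2.resize(b[245:290,225:285],None,fx=10,fy=10,interpolation=2)
cv2.imwrite('pics/w8c.png',A);cv2.imwrite('pics/s8c.png',B)
E
```

```text
12.475 [0.49356756 0.36994969 0.10506723] 0.01094580398693547 [-6.3600833  -1.97873514 -3.96236423]
side cover slope ang 0.4128444152631847 0.005748378170050952 1058
wrist cover slope ang 0.43636074562096344 0.002772759663927818 4801
top cover slope ang 0.3903133063444028 0.0024208221181903754 412
```

View pics/geo8.png

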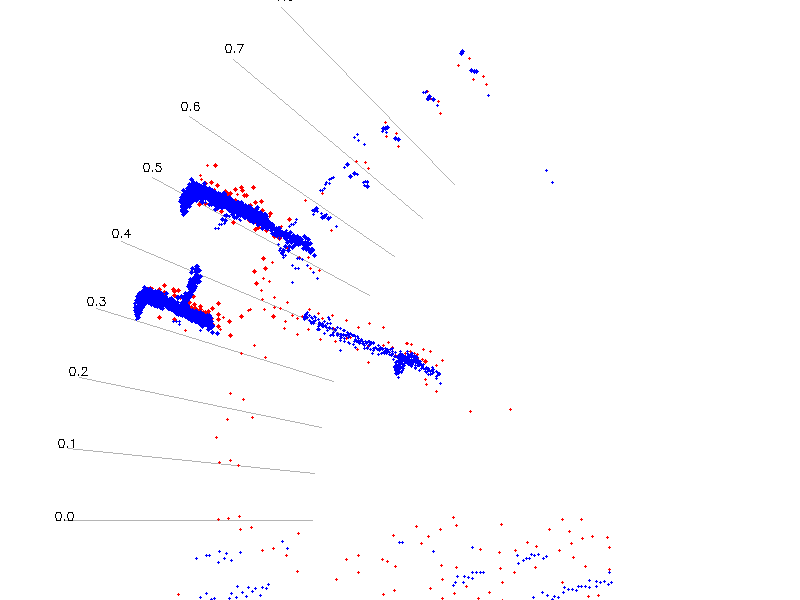

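View pics/w8c.png

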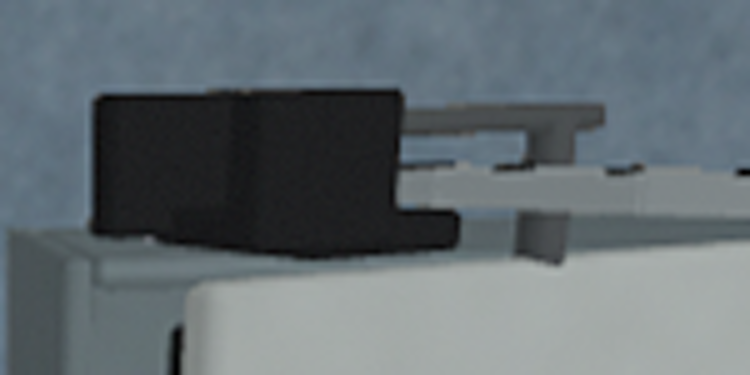

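View pics/s8c.png

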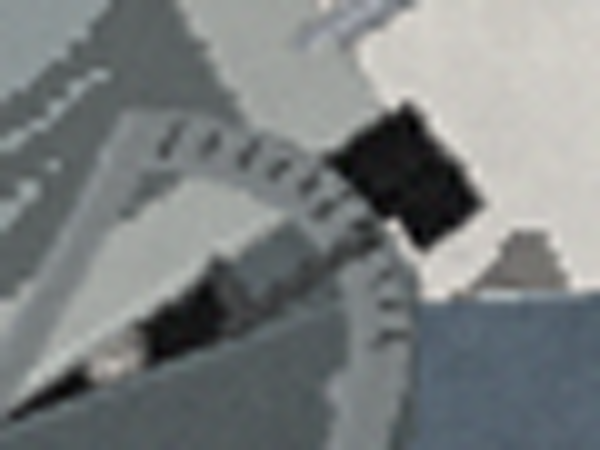

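```bash
cat > rect.py <<'E'
from h import *
import sys
n=sys.argv[1];fs=[float(x) for x in sys.argv[2:]]
im=cv2.imread(f'pics/side{n}.png')
tiles=[]
for f in fs:
    H,W=560,390;sc=5000
    vv,uu=np.mgrid[:H,:W];dx=(W-1-uu)/sc+.055;dz=(H-1-vv)/sc-.012
    X=(HE-dx)[...,None]*E_+f*F_+(HZ+dz)[...,None]*np.array([0,0,1])
    c=robot.get_calibration('side');K=np.array(c['camera_matrix']);p=(X@np.array(c['R']).T+np.array(c['t']))@K.T
    T=cv2.remap(im,(p[...,0]/p[...,2]).astype(np.float32),(p[...,1]/p[...,2]).astype(np.float32),cv2.INTER_LINEAR)
    def q(r,t): return int(W-1-(r*np.cos(t)-.055)*sc),int(H-1-(r*np.sin(t)+.012)*sc)
    for t in np.arange(0,.9,.1):
        cv2.line(T,q(.104,t),q(.126,t),(0,0,255) if abs(t-.5)>.01 else (0,255,0),1)
    for r in (.089,.101): 
        for t in np.arange(0,.9,.02): cv2.circle(T,q(r,t),1,(255,255,0),-1)
    tiles.append(T)
cv2.imwrite(f'pics/rect{n}.png',np.hstack(tiles))
E
python3 rect.py 8 .224 .233
```

```text
(no output)
```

View pics/rect8.png

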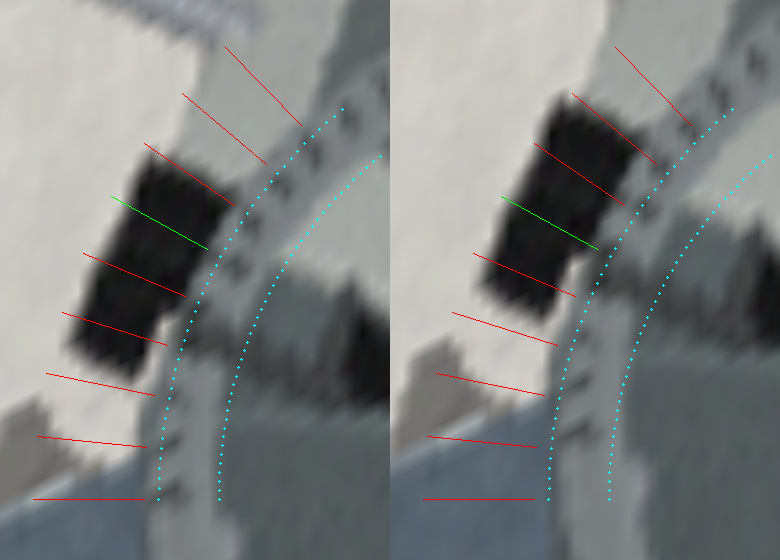

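```bash
python3 - <<'E'
from h import *
a=cv2.imread('pics/wrist6.png');cv2.imwrite('pics/w6c.png',cv2.resize(a[75:150,372:512],None,fx=5.6,fy=5.6,interpolation=2))
c=robot.get_calibration('wrist');R=np.array(c['R']);C=-R.T@np.array(c['t']);s=robot.observe();print('cam-tcp',C-s['tool_pos'],s['tool_pos']);print('optical axis',R[2],'E,F comps',R[2]@E_,R[2]@F_)
E
```

```text
cam-tcp [-0.02725597  0.06894773  0.15758031] [0.4934711  0.36989591 0.10484451]
optical axis [ 0.09950196 -0.2531458  -0.96229754] E,F comps -0.0028529554322465627 -0.2719840001084507
```

View pics/w6c.png

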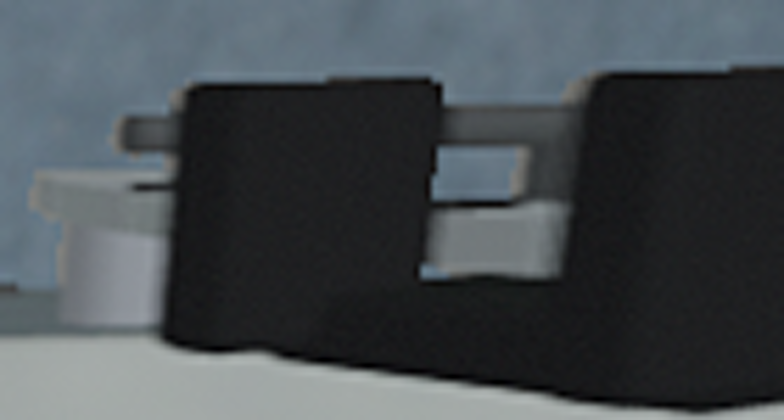

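```bash
python3 - <<'E'
from h import *
np.set_printoptions(precision=4,suppress=True)
im=cv2.imread('pics/wrist8.png');d=np.load('d_wrist8.npy')
c=robot.get_calibration('wrist');K=np.array(c['camera_matrix']);R=np.array(c['R']);t=np.array(c['t'])
v,u=np.mgrid[:384,:512];X=(np.stack([(u-K[0,2])/K[0,0]*d,(v-K[1,2])/K[1,1]*d,d],-1)-t)@R
dx=HE-X@E_;f=X@F_;dz=X[...,2]-HZ
for r in range(94,124,4):
    print('row',r)
    print('  ',[(c_,round(dx[r,c_]*1e3,1),round(dz[r,c_]*1e3,1),round(f[r,c_]*1e3,1),int(im[r,c_].max())) for c_ in range(318,424,4)])
E
```

```text
row 94
   [(318, np.float64(100.1), np.float64(-55.6), np.float64(231.6), 119), (322, np.float64(115.7), np.float64(39.3), np.float64(231.6), 15), (326, np.float64(113.7), np.float64(38.9), np.float64(231.6), 22), (330, np.float64(111.8), np.float64(39.3), np.float64(231.6), 20), (334, np.float64(109.5), np.float64(37.6), np.float64(231.6), 18), (338, np.float64(107.4), np.float64(37.0), np.float64(231.6), 23), (342, np.float64(105.3), np.float64(36.3), np.float64(231.6), 27), (346, np.float64(108.6), np.float64(56.2), np.float64(231.6), 22), (350, np.float64(107.7), np.float64(59.1), np.float64(231.6), 23), (354, np.float64(106.0), np.float64(59.2), np.float64(231.6), 28), (358, np.float64(104.4), np.float64(59.3), np.float64(231.6), 28), (362, np.float64(102.2), np.float64(57.8), np.float64(231.6), 30), (366, np.float64(100.1), np.float64(56.4), np.float64(231.6), 29), (370, np.float64(98.2), np.float64(56.0), np.float64(231.6), 32), (374, np.float64(96.1), np.float64(55.0), np.float64(231.6), 30), (378, np.float64(94.5), np.float64(55.5), np.float64(231.6), 27), (382, np.float64(5
[... 12751 characters left out ...]
1.2), np.float64(219.3), 32), (386, np.float64(88.0), np.float64(51.0), np.float64(219.3), 32), (390, np.float64(85.8), np.float64(50.2), np.float64(219.2), 29), (394, np.float64(53.2), np.float64(-23.8), np.float64(213.2), 102), (398, np.float64(49.7), np.float64(-25.8), np.float64(213.1), 101), (402, np.float64(48.8), np.float64(-21.5), np.float64(213.4), 99), (406, np.float64(68.6), np.float64(28.3), np.float64(217.4), 68), (410, np.float64(66.7), np.float64(28.8), np.float64(217.5), 80), (414, np.float64(40.9), np.float64(-21.2), np.float64(213.5), 101), (418, np.float64(39.0), np.float64(-19.6), np.float64(213.6), 100), (422, np.float64(35.5), np.float64(-21.1), np.float64(213.5), 101)]
```

Call:
apply_moves(plan=[{"tx":0,"ty":0.0008,"tz":-0.0018,"yaw":0,"grip":-1},{"tx":0,"ty":0.0015,"tz":-0.0036,"yaw":0,"grip":-1},{"tx":0,"ty":0.0015,"tz":-0.0036,"yaw":0,"grip":-1}])

```text
time: 13.0
tool_pos: [0.4949, 0.3705, 0.1085]
tool_rot: [-3.138, -0.0, 1.956]
contact_force: [-6.4, -0.7, -2.4]
opening: 0.0108
```

```bash
python3 look.py 9; python3 - <<'E'
from h import *
np.set_printoptions(precision=4,suppress=True)
im=cv2.imread('pics/wrist9.png')
d=np.load('d_wrist9.npy')
c=robot.get_calibration('wrist');K=np.array(c['camera_matrix']);R=np.array(c['R']);t=np.array(c['t'])
v,u=np.mgrid[:384,:512];X=(np.stack([(u-K[0,2])/K[0,0]*d,(v-K[1,2])/K[1,1]*d,d],-1)-t)@R
dx=HE-X@E_;f=X@F_;dz=X[...,2]-HZ;r=np.hypot(dx,dz);th=np.arctan2(dz,dx);mx=im.max(2)
sel=(f>.222)&(f<.233)&(r<.13)
ptr=sel&(mx>60)&(mx<100)&(r<.098)&(r>.07)&(th>.25)&(th<.55)&(f>.2275)
print('pointer top',ptr.sum(),np.percentile(th[ptr],[10,50,90]))
blk=sel&(mx<45)&(r>.104)
up=blk&(th>.46)&(r<.12);lo=blk&(th<.40)&(r<.12)
for n,k in(('up',up),('lo',lo)):
    p=np.polyfit(dx[k],dz[k],1);print(n,k.sum(),'slope',np.arctan(p[0]),'mean',dx[k].mean(),dz[k].mean())
    for T in(.40,.42,.44,.46):print('   T',T,'tang',(-dx[k]*np.sin(T)+dz[k]*np.cos(T)).mean()*1e3)
for T in (.40,.42,.44,.46):print('ptr T',T,(-dx[ptr]*np.sin(T)+dz[ptr]*np.cos(T)).mean()*1e3)
for l in('index_mark','cover_pointer'):
    for cam in('side','wrist','top'):
        for q in robot.tip_of(l,cam)[:1]:print(l,cam,q['pixel'],round(q['confidence'],2))
A=cv2.resize(im[75:150,300:450],None,fx=5,fy=5,interpolation=2);cv2.imwrite('pics/w9c.png',A)
b=cv2.imread('pics/side9.png');B=cv2.resize(b[245:290,225:285],None,fx=10,fy=10,interpolation=2);cv2.imwrite('pics/s9c.png',B)
E
```

```text
13.0 [0.49486319 0.37049467 0.10845189] 0.010768082914014088 [-6.39576989 -0.68468444 -2.41577052]
side cover slope ang 0.44007367834632155 0.0053901256062975945 1103
wrist cover slope ang 0.45529057543869766 0.0031782090374372885 4803
top cover slope ang 0.4111259845759485 0.002583949448778737 426
pointer top 213 [0.4175 0.4247 0.4343]
up 517 slope 0.4065256063563568 mean 0.09875256306313086 0.05678135019584724
   T 0.4 tang 13.843027445438093
   T 0.42 tang 11.57903302441223
   T 0.44 tang 9.310407144561644
   T 0.46 tang 7.0380572259903404
lo 347 slope 0.41351121894775894 mean 0.10840391807049249 0.038096864804097345
   T 0.4 tang -7.124937909918524
   T 0.42 tang -9.417004832662027
   T 0.44 tang -11.705305079030866
   T 0.46 tang -13.98892335943674
ptr T 0.4 2.0922625146676777
ptr T 0.42 0.4408420947011292
ptr T 0.44 -1.210754656225492
ptr T 0.46 -2.861867121432799
index_mark side [268.3, 265.1] 0.62
index_mark wrist [99.4, 356.6] 0.69
index_mark top [165.9, 244.1] 0.33
```

View pics/w9c.png

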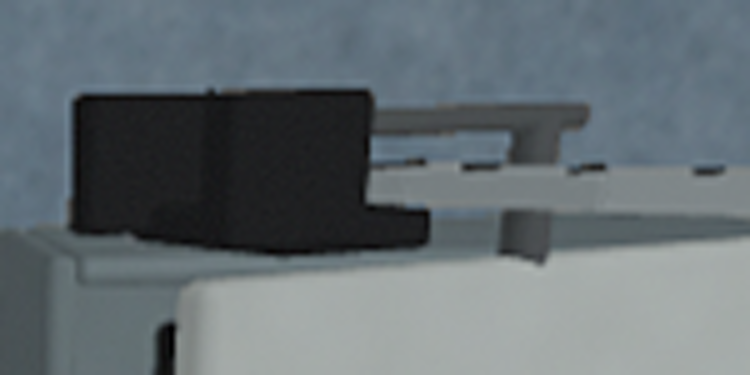

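View pics/s9c.png

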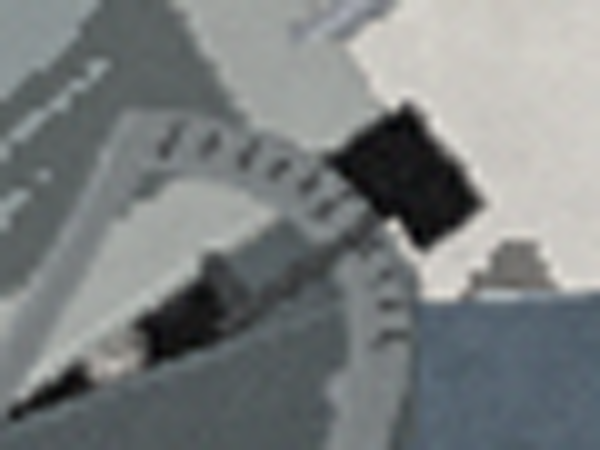

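Call:
apply_moves(plan=[{"tx":0,"ty":0,"tz":0,"yaw":0,"grip":-1},{"tx":0,"ty":0,"tz":0,"yaw":0,"grip":-1},{"tx":0,"ty":0,"tz":0,"yaw":0,"grip":-1},{"tx":0,"ty":0,"tz":0,"yaw":0,"grip":-1}])

```text
time: 13.95
tool_pos: [0.4948, 0.3705, 0.1084]
tool_rot: [-3.138, -0.0, 1.956]
contact_force: [-8.2, -0.8, -2.8]
opening: 0.0111
```

```bash
python3 look.py 10; python3 - <<'E'
from h import *
def load(cam,n):
    d=np.load(f'd_{cam}{n}.npy');c=robot.get_calibration(cam);K=np.array(c['camera_matrix']);R=np.array(c['R']);t=np.array(c['t'])
    v,u=np.mgrid[:384,:512];X=(np.stack([(u-K[0,2])/K[0,0]*d,(v-K[1,2])/K[1,1]*d,d],-1)-t)@R
    return cv2.imread(f'pics/{cam}{n}.png'),X
for cam,f0 in(('wrist',.2275),('side',.222)):
    im,X=load(cam,10);dx=HE-X@E_;f=X@F_;dz=X[...,2]-HZ;r=np.hypot(dx,dz);th=np.arctan2(dz,dx);mx=im.max(2)
    blk=(f>.215)&(f<.236)&(mx<45)&(r>.104)&(r<.12)
    for n,k in(('up',blk&(th>.45)),('lo',blk&(th<.40))):
        print(cam,n,k.sum(),(-dx[k]*np.sin(.42)+dz[k]*np.cos(.42)).mean()*1e3)
    p=(f>f0)&(f<.238)&(mx>40)&(mx<100)&(r>.07)&(r<.088 if cam=='side' else r<.098)&(th>.25)&(th<.6)
    print(cam,'ptr',p.sum(),np.percentile(th[p],[10,50,90]) if p.sum() else '')
t=cv2.imread('pics/top10.png');cv2.imwrite('pics/t10c.png',cv2.resize(t[120:290,100:370],None,fx=2.9,fy=2.9,interpolation=3))
E
```

```text
13.95 [0.49483109 0.37046951 0.10837066] 0.011105820186629341 [-8.15896274 -0.83391692 -2.82887864]
side cover slope ang 0.437706779493544 0.005249970238114348 1103
wrist cover slope ang 0.45353742946744696 0.0032505253934535763 4802
top cover slope ang 0.4160988272413116 0.00215434100017297 419
wrist up 742 11.513675905808961
wrist lo 491 -8.923430926654243
wrist ptr 218 [0.41739036 0.42539599 0.43457365]
side up 49 11.55730289906885
side lo 40 -8.51819746758196
side ptr 25 [0.39981508 0.43989951 0.4539339 ]
```

View pics/t10c.png

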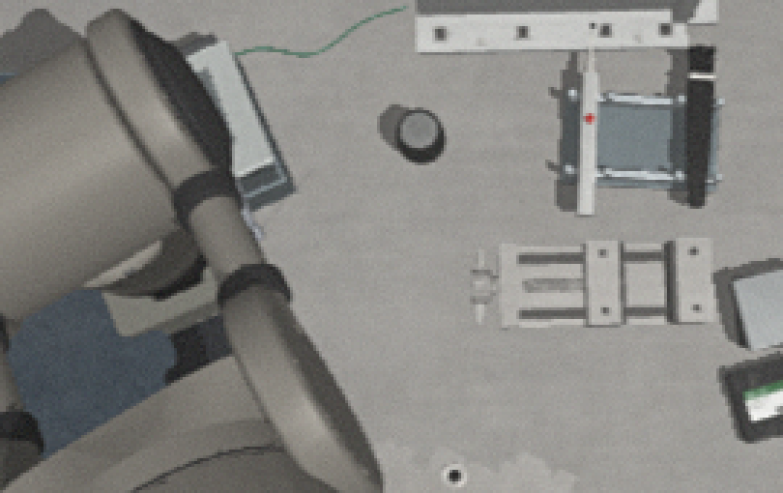

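View pics/side10.png

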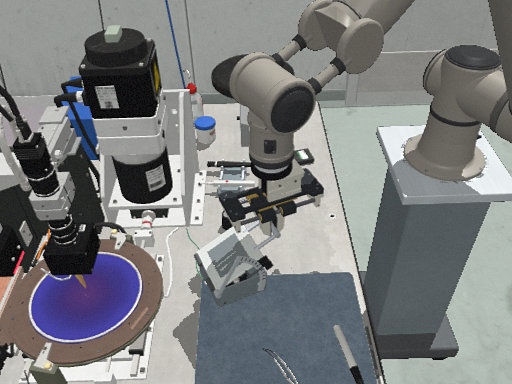

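```bash
python3 - <<'E'
from h import *
print(robot.hand_in()); s=robot.observe();print(s['time'],s['opening'])
E
```

```text
the job is handed in; nothing more can be done
None
the job is handed in; nothing more can be done
```

The pen is on the rest and the cover is held up at the index clip. I handed the job in at about 14 s of the allowed 45 s.

- **Pen:** It lies flat in the free place, across both rails and centred between the teeth. Its tip points the same way as the brush's bristles, and I let go of it before touching the cover. I set its grip point about 7 mm back from the middle of the rails, so the tip clears the upright plate behind. The last top picture shows the pen, brush and loupe in place.
- **Cover:** I gripped the bar with 35 N and raised it in stages, never past its final angle. The arm's height puts it at about 0.44 rad, and the gripper was still holding when I handed in. Over about a second of holding, the pose did not move measurably.
- **Pointer in the gap:** Depth readings from the side and wrist cameras put the pointer within about 1 mm of the middle of the 16 mm gap. This is an estimate, because the prongs partly hide the pointer and I assumed how thick it is.
- **Checks that disagreed:**
  - The three cameras put the cover slope at 0.42, 0.44 and 0.45 rad.
  - The network's index-mark positions scattered too much to use, so I relied on the depth readings.
  - A steady pull of 6–8 N remained at the wrist, mostly horizontal.

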